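Snug down a pulley bolt with a ratcheting ring wrench

ROBOT

A 6-joint arm with a two-finger parallel gripper is mounted at the origin on the work surface. World frame = base frame: x ahead of the robot, y to its left, z up, the work surface at z = 0. Lengths are in m, angles in rad, forces in N, time in s.
With the tool pointing down it reaches from about 0.425 to 0.95 m from the base axis. Payload 3.5 kg.
Tool frame: the origin (TCP) lies midway between the tips of the shut fingers; the grasp point (between the pads) lies 19 mm behind it; x points along the fingers, y is the direction in which the jaws open and shut, and the axes are right-handed (so a half turn about x gives the same grasp; the last joint's range is limited). The gripper opens to 85 mm and grips with 20 to 120 N. Pads are 22 mm wide; open, the fingers measure 114 mm over their backs; the gripper's body (76 mm by 85 mm) begins 54 mm behind the grasp point. The pads swing forward as they close: fully open they stand 13 mm farther back than shut.
Start: joints at [-1.314, 0.286, 1.577, -0, 1.279, -0.15], TCP at [0.267, -0.62, 0.231] pointing down, gripper open.
Joint ranges: [-2.77, 2.77], [-0.9, 2.22], [0.21, 2.48], [-1.53, 4.67], [0.24, 2.81], [-2.84, 2.84]. Speed limits (rad/s): [2.79, 2.79, 3.14, 3.14, 3.14, 3.14].

INTERFACE

Orientations are given as a unit quaternion [x, y, z, w].
In Python, from plant import ctrl, vision gives the robot as it stands. The module is installed in compiled form; this text tells all that it offers.
- The arm moves only by the tool play_rows, never from a script. Its arguments are lists of equal length, an entry for each row: "claw": the closure in counts, from 0 (fully open) to 255 (shut); "travel": the shift along the tool's x, y, z in m, a list of three; "dr": the turn, a rotation vector about the tool's x, y, z in rad, a list of three. In form: {"claw": [claw, ...], "travel": [[tx, ty, tz], ...], "dr": [[wx, wy, wz], ...]}. A call has 1 to 20 rows; each row is the pose to reach, as a shift and turn from the pose measured when the call began, along the tool's axes at that moment; what a row does not reach only later rows make up. A row lasts 1/10 s, in which the tool goes at most 50 mm and 8.59 degrees, less where a joint would pass 70% of its speed; a pose out of reach is approached as far as the arm can. A call with a gripper value outside its range is refused whole. The fingers move at their own pace and stop on an object; "force" is the grip in N (left out, the last holds). Time passes only in rows, so rows that repeat a pose let the fingers close. It gives the time, the measured TCP pose, the force and the opening at its end, in the units of the state.
- ctrl.get_state(): the state, without advancing time (a new reading comes with each control period).
- vision.read_camera(name): name is "scene" or "top" or "wrist"; returns a dict with "img" (480x640x3 uint8, red, green, blue), "range_z" (480x640 float32, m along the optical axis (not along the pixel's ray), 0 where there is no reading), "K" (3x3 intrinsics, pixels), "world_to_cam" (4x4, takes a point from world to camera coordinates). Camera axes: x right, y up, looking along -z (the intrinsics and any distortion apply to the point x, -y, -z); pixel columns grow to the right and rows downward; lengths in m; the calibration is good to about 2 mm. A picture is of the moment at which its call begins.
- ctrl.sign_off(): hands the job in, once; it reports no verdict.
The state is a dict: "time": time; "qpos": joint angles; "dq": joint speeds; "joint_efforts": joint torques, N m; "eef_pos": TCP position; "tcp_rot": TCP orientation; "contact_force": force on the tool from outside, world axes, zero at the start; "wrist_torque": the same for the moment, N m; "opening": opening from 0.0 (shut) to 1.0 (fully open).
Only numpy, scipy, OpenCV 4.12 (cv2) and the standard library are available. Lean on these libraries where they do the work, as an engineer would, in place of code of your own. Each camera call takes 0.05 s, during which the arm holds its last target.

TASK

Take the ratcheting ring wrench from its rest, seat its ring fully over the six-lobed bolt in the middle of the pulley, and tighten the bolt clockwise by swinging the handle back and forth between the two yellow posts until the bolt is home and you feel it pull up firm. Do not over-tighten it, and keep the gripper itself off the bolt and its fixture. Then lift the wrench off, lay it back on its rest as you found it, and leave the other things on the bench where they are.

Things in the scene. Friction and masses are not known exactly. Their poses are not given: they have to be found in the camera images.
- wrench: Loose steel ratcheting ring wrench, 0.5 kg, 227 mm long. Origin on the ring's axis at the underside; x runs from the ring along the handle, z up. Ring head 68 mm across, 16 mm thick. Handle: straight bar 14 mm wide, 14 mm thick (z 0 to 14), x = 33 to 171 mm, then a 22 mm square end piece 16 mm thick. Balances near x = 90 mm.
- wrench_ring (a point): Ring centre at the underside (the wrench's origin). The opening has six inward lobes (25 mm across between opposite lobes, 35 mm at its widest) on a toothed inner ring that the handle turns clockwise seen from above and that slips, clicking with slight drag, when the handle swings back: 20 clicks a turn. The opening's angle to the handle is not known; it repeats every 60 degrees.
- wrench_grip (a point): Middle of the handle section to hold, on the handle 110 mm from the ring's axis, 7 mm above the underside. At the start of each clockwise stroke up to 0.31 rad (a click) plus 0.24 rad (play of the lobes) may pass before the bolt turns.
- bolt (a joint): Turn of the bolt in the pulley, rad, grows clockwise seen from above; 0.8 to 1.6 at the start, 3.0 when it is home against its hard stop. Turning it takes 0.2 N m (about 2 N at the grip); it does not sink noticeably and stays where it is left.
- bolt_seat (a point): On the bolt's upright axis, on top of its 36 mm round flange, 78 mm above the bench. The head, six round-topped lobes 31 mm across, rises 16 mm above it. Seated, wrench_ring coincides with this point, with 1.4 mm play. The lobes must match in angle: press lightly (a few N) and turn the ring clockwise up to 60 degrees until it drops about 13 mm or more onto the flange.
- pulley (a joint): Twist of the dark pulley (110 mm across, top 72 mm above the bench) on its rubber coupling about the bolt's axis, rad, clockwise positive, 0 unloaded. A spring of 15 N m/rad, so it shows the torque through the bolt: 0.04 is 0.6 N m (firm; 5 to 6 N sideways at the grip), 0.1 is 1.5 N m (over-tightened; 14 N at the grip).
- fixture: Fixed fixture: dark base 156 x 156 x 12 mm with the pulley on top; origin under the bolt's axis at bench level, z up. Two yellow posts (12 mm thick, 106 mm tall) stand 75 mm from the axis, 0.85 rad either side of fixture +y; the handle points out between them and can swing 0.65 rad either way from fixture +y.
- swing_side (a point): Where the wrench's grip is when the wrench is seated and the handle points midway between the yellow posts: fixture +y, 110 mm from the bolt's axis, 78 mm above the bench.
- rest: Fixed wrench rest: black board 270 x 100 x 10 mm with two grey blocks 84 mm wide, flat tops 40 mm above the bench; x runs from the ring's block to the handle's block; origin under the middle of the gap, at bench level. Ring block x = -148 to -72 mm, handle block x = 46 to 98 mm; between them the handle hangs free.
- rest_ring (a point): On top of the rest's ring block, 40 mm above the bench: the ring's underside centre lies here (within 35 mm) when the wrench is on its rest.
- rest_mid (a point): In the gap between the rest's blocks, 47 mm above the bench: the wrench's grip point lies here (within 35 mm) when the wrench is on its rest.
- piston: Bystander: bare aluminium piston standing crown up, 76 mm diameter, 56 mm tall. Leave it alone.
- deep_socket: Bystander: long chrome socket standing upright, 30 mm diameter, 75 mm tall. Leave it alone.
- spray_can: Bystander: spray can with yellow label, 64 mm diameter, 170 mm tall. Leave it alone.
- bearing: Bystander: flat steel ball-bearing ring, 52 mm diameter, 15 mm thick. Leave it alone.
- screwdriver: Bystander: screwdriver with red handle lying on the bench. Leave it alone.
- parts_tray: Bystander: open steel tray 110 x 160 x 30 mm with two small spacers in it. Leave it alone.
There are look-alikes about, which are no part of the job. Leave any blue look-alike of the fixture alone.

How it is judged:
By the outcome, as a careful person would: the job done as asked, in the order asked, and still so for the second after the job is handed in, with the robot touching nothing.
It also fails if it takes over 72 s, if anything falls off the work surface, if the arm or the gripper's body presses on something with over 40 N, if the wrist force passes 120 N, or if a joint passes its speed limit or range.

## Working session

There is one attempt and no reset: what is moved stays moved. The work goes in short steps, Python scripts to look and compute and a tool call to move; the robot and the scene stay as the last step left them, time stands still between calls to the robot, and variables do not carry over. Pictures are saved under pics/ and viewed, and the job is handed in when it is done.

Besides the shell and the picture viewer there is one more tool, called after "Call:" by a JSON object that holds its "api" and its "payload", one argument or row to a line. play_rows: Moves the arm, as the interface text tells. Its arguments: {"type":"object","properties":{"claw":{"type":"array","items":{"type":"number"}},"travel":{"type":"array","items":{"type":"array","items":{"type":"number"}}},"dr":{"type":"array","items":{"type":"array","items":{"type":"number"}}},"force":{"type":"number"}},"required":["claw","travel","dr"]}

```bash
mkdir -p pics; ls; cat > h.py <<'E'
import numpy as np, cv2
from plant import ctrl, vision
from scipy.spatial.transform import Rotation as R
def cam(n,save=None):
    c=vision.read_camera(n)
    if save: cv2.imwrite(f'pics/{save}.png',c['img'][:,:,::-1])
    np.savez(f'/tmp/{n}.npz',**{k:c[k] for k in('img','range_z','K','world_to_cam')})
    return c
def load(n): return dict(np.load(f'/tmp/{n}.npz'))
def pts(c):
    z=c['range_z'];K=c['K'];h,w=z.shape
    u,v=np.meshgrid(np.arange(w),np.arange(h))
    P=np.stack([(u-K[0,2])/K[0,0]*z,-(v-K[1,2])/K[1,1]*z,-z,np.ones_like(z)],-1)
    return (P@np.linalg.inv(c['world_to_cam']).T)[...,:3]
def ray(c,u,v,zw):
    K=c['K'];M=np.linalg.inv(c['world_to_cam'])
    d=M[:3,:3]@np.array([(u-K[0,2])/K[0,0],-(v-K[1,2])/K[1,1],-1]);o=M[:3,3]
    return o+d*(zw-o[2])/d[2]
def proj(c,p):
    q=(c['world_to_cam']@np.r_[p,1])[:3];K=c['K']
    return K[0,2]+K[0,0]*q[0]/-q[2],K[1,2]-K[1,1]*q[1]/-q[2]
def st():
    s=ctrl.get_state()
    print({k:np.round(s[k],4).tolist() for k in s}); return s
def crop(img,u0,v0,u1,v1,f,name):
    cv2.imwrite(f'pics/{name}.png',cv2.resize(img[v0:v1,u0:u1,::-1],None,fx=f,fy=f,interpolation=cv2.INTER_CUBIC))
E
python3 - <<'E'
from h import *
for n in('scene','top','wrist'):
    c=cam(n,n+'0'); print(n,c['K'].tolist(),c['world_to_cam'].round(3).tolist())
st()
E
```

```text
pics
scene [[499.21928523022046, 0.0, 323.11135287773556], [0.0, 499.21928523022046, 242.59118245580058], [0.0, 0.0, 1.0]] [[0.689, 0.725, -0.015, -0.327], [-0.597, 0.579, 0.556, 0.274], [0.412, -0.374, 0.831, -1.379], [0.0, 0.0, 0.0, 1.0]]
top [[604.6565535000772, 0.0, 323.86808182071616], [0.0, 604.6565535000772, 239.27621174013015], [0.0, 0.0, 1.0]] [[-0.015, -1.0, 0.002, -0.03], [0.997, -0.015, 0.075, -0.518], [-0.075, 0.003, 0.997, -1.388], [0.0, 0.0, 0.0, 1.0]]
wrist [[335.51389595534545, 0.0, 323.0111050802177], [0.0, 335.51389595534545, 238.6463070522482], [0.0, 0.0, 1.0]] [[0.396, -0.918, -0.003, -0.674], [0.88, 0.38, -0.286, 0.038], [0.264, 0.11, 0.958, -0.38], [0.0, 0.0, 0.0, 1.0]]
{'time': 0.15, 'qpos': [-1.314, 0.287, 1.5778, 0.0, 1.2786, -0.15], 'dq': [-0.0019, -0.0024, -0.0039, 0.0003, -0.0003, -0.0009], 'joint_efforts': [0.0012, -40.6606, -29.3141, -0.0001, 0.004, -0.0], 'eef_pos': [0.267, -0.6194, 0.2302], 'tcp_rot': [-0.6925, -0.1435, 0.6926, -0.1422], 'contact_force': [-1.1674, -0.1776, -0.2613], 'wrist_torque': [-0.0408, -0.0258, -0.0088], 'opening': 0.9967}
```

View pics/top0.png

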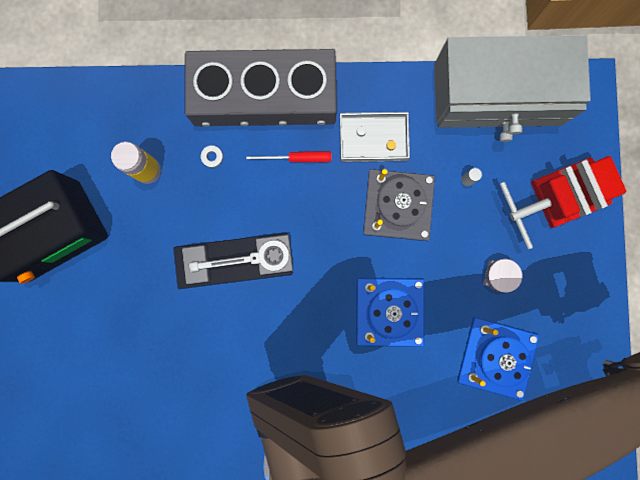

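View pics/scene0.png

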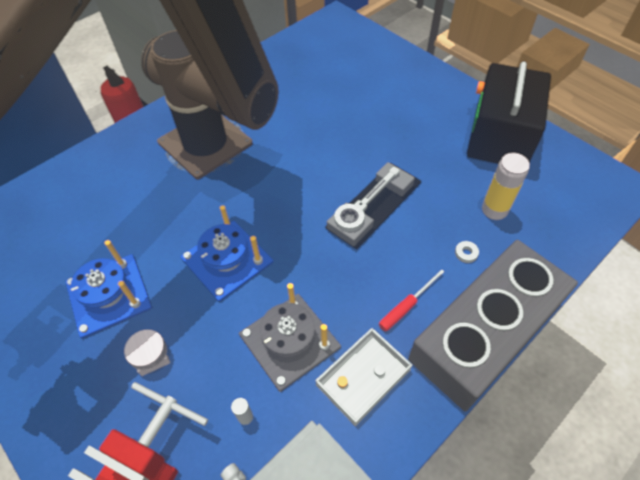

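The top picture shows three fixtures: one dark at (402,203) and two blue ones at (391,313) and (505,358). The dark one is the target. The only wrench is on the black rest, with its ring at (272,256) and handle end at (195,267). I'll enlarge both to check.

```bash
python3 - <<'E'
from h import *
c=load('top'); 
crop(c['img'],350,110,450,250,5,'cropf'); crop(c['img'],165,225,305,295,5.5,'cropw')
P=pts(c)
for u,v in [(403,201),(415,185),(384,174),(378,225),(429,180),(272,240),(272,256),(230,262),(195,267),(395,135),(470,177),(370,60)]: print((u,v),P[v,u].round(4))
E
```

```text
(403, 201) [ 0.5938 -0.2142  0.0934]
(415, 185) [ 0.633  -0.2454  0.0706]
(384, 174) [ 0.6532 -0.1725  0.1031]
(378, 225) [ 0.5411 -0.1575  0.0943]
(429, 180) [ 0.6534 -0.2873  0.0155]
(272, 240) [0.5153 0.0809 0.0438]
(272, 256) [0.4788 0.0814 0.0417]
(230, 262) [0.4659 0.1748 0.0589]
(195, 267) [0.456  0.2547 0.054 ]
(395, 135) [ 0.7652 -0.2115  0.0029]
(470, 177) [ 0.6489 -0.3696  0.0733]
(370, 60) [ 1.2342 -0.2205 -0.7474]
```

View pics/cropf.png

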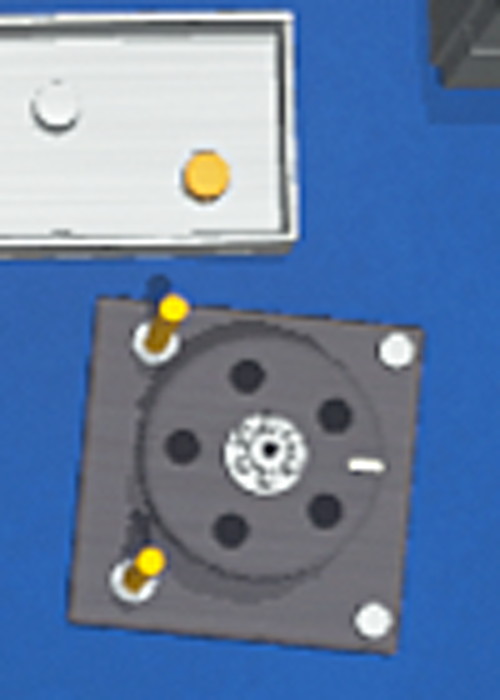

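View pics/cropw.png

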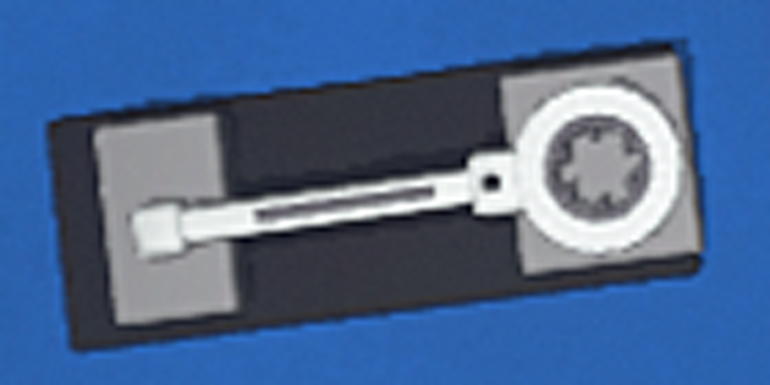

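```bash
python3 - <<'E'
from h import *
c=load('top')
g=lambda x,y,u0,v0,f:((x+.5)/f-.5+u0,(y+.5)/f-.5+v0)
b=ray(c,*g(267,453,350,110,5),.094); p1=ray(c,*g(172,307,350,110,5),.106); p2=ray(c,*g(151,562,350,110,5),.106)
ring=ray(c,*g(600,168,165,225,5.5),.056); end=ray(c,*g(159,230,165,225,5.5),.056)
print(b,p1,p2,[np.hypot(*(p-b)[:2]) for p in(p1,p2)],[np.arctan2(*(p-b)[1::-1]) for p in(p1,p2)])
print('ring',ring,'end',end,np.linalg.norm(end-ring),np.arctan2(*(end-ring)[1::-1]))
# depth-based
P=pts(c); 
m=(P[...,2]>.085)&(P[...,2]<.1)&(np.hypot(P[...,0]-b[0],P[...,1]-b[1])<.03); print('head depth centroid',P[m].mean(0),m.sum())
m=(P[...,2]>.066)&(P[...,2]<.078)&(np.hypot(P[...,0]-b[0],P[...,1]-b[1])<.07);
(x,y),r=cv2.minEnclosingCircle(P[m][:,:2].astype(np.float32)); print('pulley',x,y,r)
m=(P[...,2]>.048)&(P[...,2]<.064)&(np.hypot(P[...,0]-ring[0],P[...,1]-ring[1])<.045)
(x,y),r=cv2.minEnclosingCircle(P[m][:,:2].astype(np.float32)); print('ring',x,y,r,P[m].mean(0))
E
```

```text
[ 0.59552206 -0.21419547  0.094     ] [ 0.65931531 -0.1723246   0.106     ] [ 0.54653954 -0.1605403   0.106     ] [np.float64(0.07630693692822645), np.float64(0.07265096928876436)] [np.float64(0.5808281143800068), np.float64(2.3107002449367204)]
ring [0.48000458 0.07640114 0.056     ] end [0.45729864 0.25767029 0.056     ] 0.18268569392410325 1.6954082079586064
head depth centroid [ 0.59688468 -0.21475728  0.09143006] 96
pulley 0.5974442958831787 -0.2149183750152588 0.05539315938949585
ring 0.4810670018196106 0.08261842280626297 0.038551390171051025 [0.47907781 0.08112057 0.05539758]
```

```bash
cat >> h.py <<'E'
def Rt(yaw): # tool x down, tool z along yaw direction
    z=np.array([np.cos(yaw),np.sin(yaw),0]);x=np.array([0,0,-1.]);return np.stack([x,np.cross(z,x),z],1)
def go(p,yaw,s=None,q=True):
    s=s or ctrl.get_state();R0=R.from_quat(s['tcp_rot']).as_matrix()
    t=R0.T@(np.array(p)-s['eef_pos']);w=R.from_matrix(R0.T@Rt(yaw)).as_rotvec()
    if q: print('travel',t.round(4).tolist(),'dr',w.round(4).tolist(),'n>=',max(np.linalg.norm(t)/.05,np.linalg.norm(w)/.15))
    return t,w
def tyaw():
    s=ctrl.get_state();Z=R.from_quat(s['tcp_rot']).as_matrix();print('pos',s['eef_pos'].round(4) if hasattr(s['eef_pos'],'round') else s['eef_pos'],'zyaw',np.arctan2(Z[1,2],Z[0,2]),'down err',Z[:,0].round(4),'F',np.round(s['contact_force'],2),'M',np.round(s['wrist_torque'],3),'op',s['opening'],'t',s['time']); return s
E
python3 - <<'E'
from h import *
tyaw();c=load('wrist');M=np.linalg.inv(c['world_to_cam']);print(M[:3,3],M[:3,:3].round(2))
g=[.480+.11*np.cos(1.695),.0764+.11*np.sin(1.695)]; print(g)
go([g[0],g[1],.20],1.695);go([g[0],g[1],.20],1.695-np.pi)
E
```

```text
pos [ 0.267  -0.6194  0.2302] zyaw -2.7348160645443023 down err [-4.0e-04  1.8e-03 -1.0e+00] F [-1.17 -0.18 -0.26] M [-0.041 -0.026 -0.009] op 0.9966537124438304 t 0.15
[ 0.3339601  -0.59099184  0.37298218] [[ 0.4   0.88  0.26]
 [-0.92  0.38  0.11]
 [-0.   -0.29  0.96]]
[np.float64(0.46637269616148935), np.float64(0.18555262979009213)]
travel [0.0316, -0.6603, -0.5016] dr [1.8534, 0.0015, 0.0016] n>= 16.597067999151548
travel [0.0316, -0.6603, -0.5016] dr [-1.2882, -0.0014, 0.0014] n>= 16.597067999151548
```

View pics/wrist0.png

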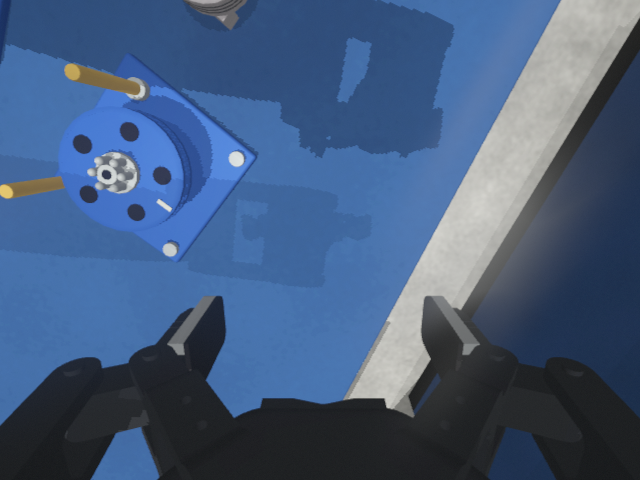

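```bash
python3 - <<'E'
from h import *
go([.590,-.254,.18],-1.695)
E
```

```text
travel [0.0508, -0.2077, -0.4412] dr [-1.0398, -0.0012, 0.0015] n>= 9.80616403606027
```

Call:
{"api": "play_rows", "payload": {
  "claw": [0,0,0,0,0,0,0,0,0,0,0,0,0],
  "travel": [
    [0.004,-0.016,-0.034],
    [0.008,-0.032,-0.068],
    [0.012,-0.048,-0.102],
    [0.016,-0.064,-0.136],
    [0.02,-0.083,-0.176],
    [0.025,-0.104,-0.22],
    [0.03,-0.125,-0.265],
    [0.035,-0.145,-0.31],
    [0.04,-0.166,-0.353],
    [0.045,-0.187,-0.397],
    [0.05,-0.208,-0.441],
    [0.05,-0.208,-0.441],
    [0.05,-0.208,-0.441]
  ],
  "dr": [
    [-0.1,0,0],
    [-0.2,0,0],
    [-0.3,0,0],
    [-0.4,0,0],
    [-0.5,0,0],
    [-0.6,0,0],
    [-0.7,0,0],
    [-0.8,0,0],
    [-0.9,0,0],
    [-1.0,0,0],
    [-1.04,0,0],
    [-1.04,0,0],
    [-1.04,0,0]
  ]
}}

```text
time: 1.45
eef_pos: [0.5899, -0.2525, 0.18]
tcp_rot: [0.529, 0.47, -0.529, 0.468]
contact_force: [-0.6, 0.2, -0.2]
opening: 1.003
```

```bash
python3 - <<'E'
from h import *
c=cam('wrist','wb');tyaw()
u,v=proj(c,[.5955,-.2142,.094]);print(u,v)
u=int(u);v=int(v);crop(c['img'],u-55,v-50,u+55,v+50,7,'wbc')
E
```

```text
pos [ 0.5895 -0.2536  0.1803] zyaw -1.6942057766139316 down err [-0.0014  0.0018 -1.    ] F [-0.93  0.25 -0.18] M [-0.06  -0.019  0.013] op 1.0043116413940136 t 1.5
324.8927465922969 190.87791800243377
```

View pics/wb.png

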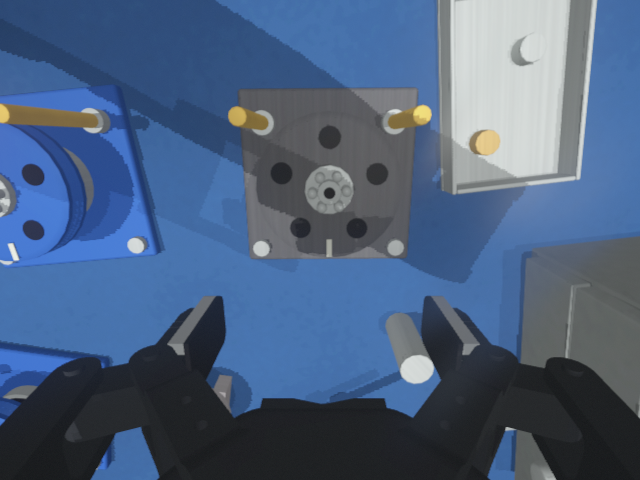

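View pics/wbc.png

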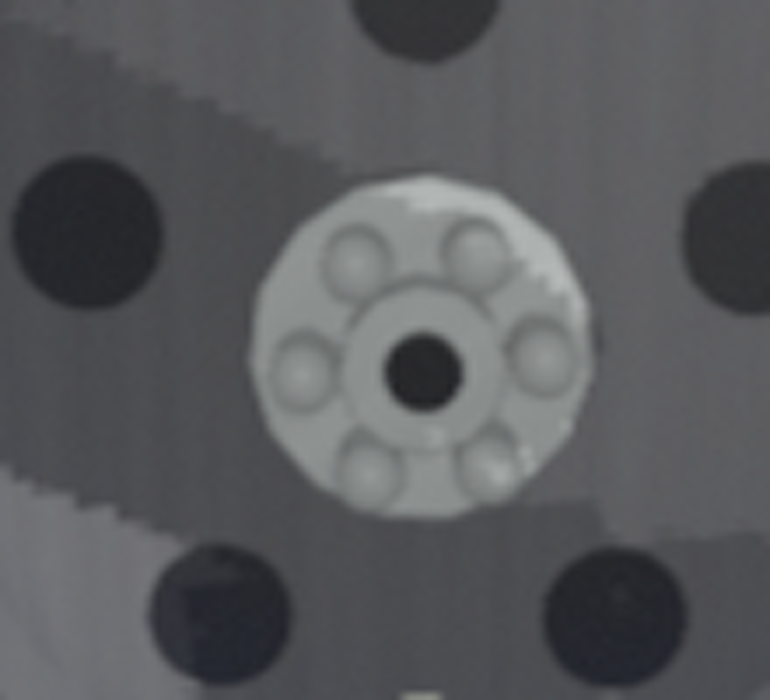

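```bash
python3 - <<'E'
from h import *
c=load('wrist'); f=7
g=lambda x,y:((x+.5)/f-.5+269,(y+.5)/f-.5+140)
L=np.array([ray(c,*g(*p),.092) for p in [(357,262),(475,255),(543,356),(489,470),(369,472),(303,372)]])
C=L.mean(0);print('lobes centre',C,'hole',ray(c,*g(423,372),.094));d=L-C
print(np.hypot(d[:,0],d[:,1]));a=np.degrees(np.arctan2(d[:,1],d[:,0]));print(a.round(1),(a%60).round(1))
print('flange',ray(c,*g(423,347),.078))
p1=ray(c,237,116,.106);p2=ray(c,422,114,.106);print(p1,p2,[np.arctan2(p[1]-C[1],p[0]-C[0]) for p in (p1,p2)],[np.hypot(*(p-C)[:2]) for p in (p1,p2)])
k=ray(c,329.5,248,.072);print('mark',np.arctan2(*(k-C)[1::-1]))
go([.4664-.03*np.cos(1.447),.0555+.02,.18],-1.447)
E
```

```text
lobes centre [ 0.59817526 -0.21544568  0.092     ] hole [ 0.59813896 -0.21578785  0.094     ]
[0.0119571  0.01187072 0.01187079 0.01239527 0.01190207 0.01181369]
[ 115.6   58.    -2.5  -64.4 -123.4  176.2] [55.6 58.  57.5 55.6 56.6 56.2]
flange [ 0.59839024 -0.21565452  0.078     ]
[ 0.54799661 -0.1606549   0.106     ] [ 0.65981057 -0.17317501  0.106     ] [np.float64(2.3122849068767533), np.float64(0.6011449654877169)] [np.float64(0.07429620775524468), np.float64(0.0747376723351299)]
mark -1.6720454588931797
travel [0.0011, -0.1663, -0.311] dr [-0.2472, -0.0018, 0.0014] n>= 7.054029684590166
```

```bash
python3 - <<'E'
from h import *
go([.485,.037,.14],-1.447)
E
```

```text
travel [0.041, -0.1394, -0.2755] dr [-0.2472, -0.0018, 0.0014] n>= 6.229094398356906
```

Call:
{"api": "play_rows", "payload": {
  "claw": [0,0,0,0,0,0,0,0,0,0],
  "travel": [
    [0.0,-0.02,-0.04],
    [0.0,-0.04,-0.08],
    [0.0,-0.06,-0.12],
    [0.0,-0.08,-0.16],
    [0.01,-0.1,-0.2],
    [0.02,-0.12,-0.24],
    [0.04,-0.139,-0.275],
    [0.041,-0.139,-0.275],
    [0.041,-0.139,-0.275],
    [0.041,-0.139,-0.275]
  ],
  "dr": [
    [-0.04,0,0],
    [-0.08,0,0],
    [-0.12,0,0],
    [-0.16,0,0],
    [-0.2,0,0],
    [-0.247,0,0],
    [-0.247,0,0],
    [-0.247,0,0],
    [-0.247,0,0],
    [-0.247,0,0]
  ]
}}

```text
time: 2.5
eef_pos: [0.4864, 0.0348, 0.141]
tcp_rot: [0.469, 0.529, -0.468, 0.529]
contact_force: [1.1, 0.3, 0.6]
opening: 0.999
```

```bash
python3 - <<'E'
from h import *
c=cam('wrist','wr');tyaw()
u,v=proj(c,[.480,.0764,.056]);print(u,v)
u=int(u);v=int(v);print(u-70,v-60);crop(c['img'],u-70,v-60,u+70,v+60,5.5,'wrc')
E
```

```text
pos [0.4866 0.0347 0.1411] zyaw -1.4497457884617242 down err [ 9.0e-04  1.2e-03 -1.0e+00] F [ 0.04 -0.46 -0.03] M [-0.009 -0.023  0.001] op 0.9978776068011216 t 2.55
321.36142424044954 186.10881206774064
251 126
```

View pics/wr.png

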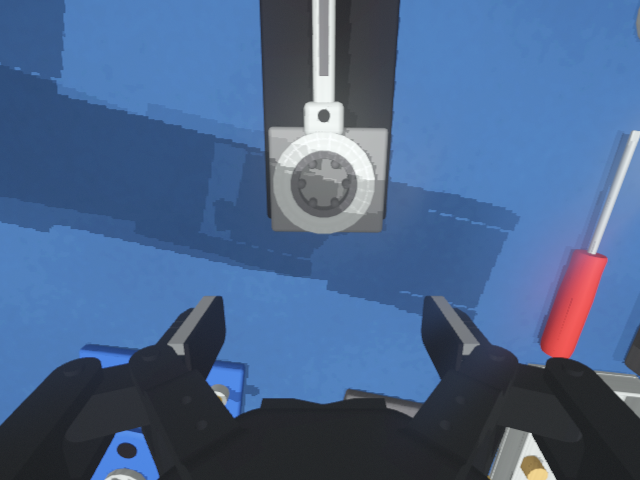

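View pics/wrc.png

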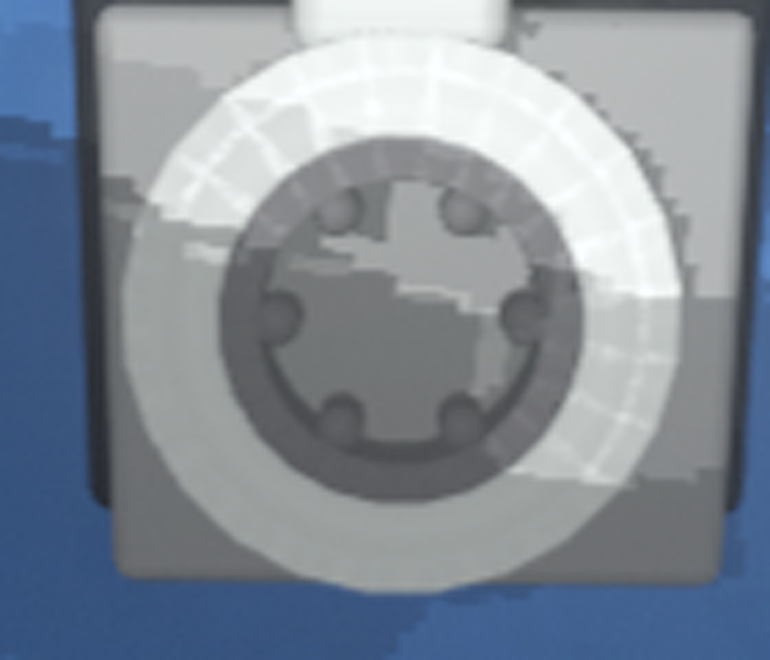

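```bash
python3 - <<'E'
from h import *
c=load('wrist'); f=5.5
g=lambda x,y:((x+.5)/f-.5+251,(y+.5)/f-.5+126)
L=np.array([ray(c,*g(*p),.054) for p in [(340,206),(464,206),(522,316),(462,418),(341,418),(280,318)]])
C=L.mean(0);d=L-C;a=np.degrees(np.arctan2(d[:,1],d[:,0]));print('C',C,np.hypot(d[:,0],d[:,1]).round(4),a.round(1),(a%60).round(1))
print('outer',ray(c,*g(402,316),.056))
e1=ray(c,*g(402,36),.056);e2=ray(c,*g(402,594),.056);print(np.linalg.norm(e1-e2))
for u,v in [(324,20),(323.5,80)]:
    p=ray(c,u,v,.055);print(p,np.arctan2(*(p-C)[1::-1]))
E
```

```text
C [0.48126466 0.07852689 0.054     ] [0.0152 0.0152 0.0149 0.015  0.015  0.0151] [ 126.6   67.     6.4  -52.5 -113.6 -171.6] [6.6 7.  6.4 7.5 6.4 8.4]
outer [0.48130906 0.07863759 0.056     ]
0.06824405201834498
[0.46975466 0.17450253 0.055     ] 1.690152541418971
[0.47343524 0.141976   0.055     ] 1.693572489792807
```

Six opening lobes are 30° off the handle and the bolt lobes are at 56.6° mod 60. They match with the handle at about 116.6° in the world frame, inside the swing range. Next I grasp the wrench.

```bash
python3 - <<'E'
from h import *
go([.4680,.1877,.11],1.692-np.pi);go([.4680,.1877,.0275],1.692-np.pi)
E
```

```text
travel [0.0313, 0.0, -0.1541] dr [-0.0002, -0.001, -0.001] n>= 3.1442681358258096
travel [0.1138, -0.0001, -0.154] dr [-0.0002, -0.001, -0.001] n>= 3.8291780334396988
```

Call:
{"api": "play_rows", "payload": {
  "claw": [0,0,0,0,0,0,0,0,0,0,0],
  "travel": [
    [0.0,0,-0.04],
    [0.01,0,-0.08],
    [0.02,0,-0.12],
    [0.031,0,-0.154],
    [0.04,0,-0.154],
    [0.06,0,-0.154],
    [0.08,0,-0.154],
    [0.1,0,-0.154],
    [0.114,0,-0.154],
    [0.114,0,-0.154],
    [0.114,0,-0.154]
  ],
  "dr": [
    [0,0,0],
    [0,0,0],
    [0,0,0],
    [0,0,0],
    [0,0,0],
    [0,0,0],
    [0,0,0],
    [0,0,0],
    [0,0,0],
    [0,0,0],
    [0,0,0]
  ]
}}

```text
time: 3.65
eef_pos: [0.4689, 0.1871, 0.0277]
tcp_rot: [0.47, 0.529, -0.469, 0.529]
contact_force: [-0.3, 0.4, 0.5]
opening: 1.003
```

```bash
python3 - <<'E'
from h import *
c=cam('wrist','wg');tyaw();go([.4680,.1877,.0275],1.692-np.pi)
E
```

```text
pos [0.4693 0.1874 0.0282] zyaw -1.4506278469425198 down err [ 0.0026  0.0014 -1.    ] F [-0.01 -0.33  0.46] M [ 0.022 -0.067 -0.031] op 1.0004511075567717 t 3.7
travel [0.0007, -0.0012, -0.0005] dr [-0.001, -0.0011, -0.0028] n>= 0.029588343759374178
```

View pics/wg.png

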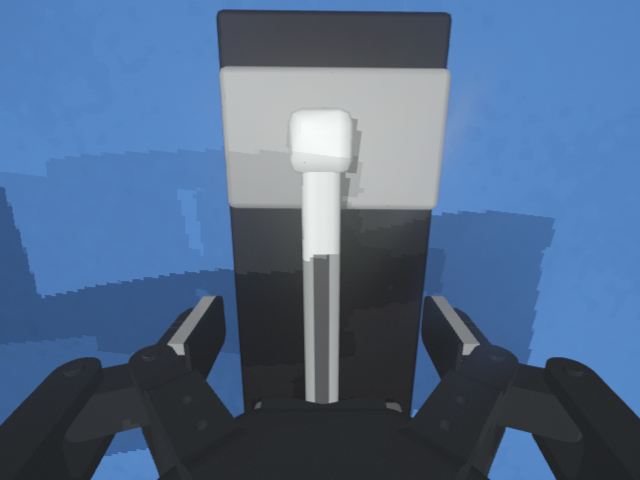

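The handle runs between the pads at column 321, midway between pads at 222 and 425. I close the gripper now.

Call:
{"api": "play_rows", "payload": {
  "claw": [60,120,180,230,255,255,255,255,255,255],
  "travel": [
    [0,-0.001,0],
    [0,-0.001,0],
    [0,-0.001,0],
    [0,-0.001,0],
    [0,-0.001,0],
    [0,-0.001,0],
    [0,-0.001,0],
    [0,-0.001,0],
    [0,-0.001,0],
    [0,-0.001,0]
  ],
  "dr": [
    [0,0,0],
    [0,0,0],
    [0,0,0],
    [0,0,0],
    [0,0,0],
    [0,0,0],
    [0,0,0],
    [0,0,0],
    [0,0,0],
    [0,0,0]
  ],
  "force": 100
}}

```text
time: 4.7
eef_pos: [0.4682, 0.1873, 0.0287]
tcp_rot: [0.47, 0.529, -0.468, 0.529]
contact_force: [-1.8, -0.2, 5.4]
opening: 0.142
```

```bash
python3 - <<'E'
from h import *
tyaw()
E
```

```text
pos [0.4682 0.1873 0.0287] zyaw -1.450458765674989 down err [ 0.0022  0.0014 -1.    ] F [-1.85 -0.21  5.43] M [-0.026  0.454 -0.001] op 0.1423681312198628 t 4.7
```

Call:
{"api": "play_rows", "payload": {
  "claw": [255,255,255,255,255,255,255],
  "travel": [
    [-0.02,0,0],
    [-0.04,0,0],
    [-0.07,0,0],
    [-0.1,0,0],
    [-0.13,0,0],
    [-0.13,0,0],
    [-0.13,0,0]
  ],
  "dr": [
    [0,0,0],
    [0,0,0],
    [0,0,0],
    [0,0,0],
    [0,0,0],
    [0,0,0],
    [0,0,0]
  ]
}}

```text
time: 5.4
eef_pos: [0.4671, 0.187, 0.157]
tcp_rot: [0.47, 0.529, -0.469, 0.529]
contact_force: [0.2, -0.2, -5.9]
opening: 0.137
```

```bash
python3 - <<'E'
from h import *
s=tyaw();c=cam('top');cam('scene')
P=pts(c);e=s['eef_pos'];zy=tyaw
u,v=proj(c,e);u=int(u);v=int(v);print(u,v,proj(load('scene'),[.4813,.0785,.17]))
crop(c['img'],u-70,v-60,u+100,v+60,4.5,'lift')
u,v=map(int,proj(load('scene'),[.475,.13,.16]));crop(load('scene')['img'],max(u-90,0),v-60,u+90,v+60,4.4,'lifts')
E
```

```text
pos [0.4671 0.187  0.157 ] zyaw -1.4505694487964227 down err [ 6.0e-04  1.3e-03 -1.0e+00] F [ 0.19 -0.21 -5.86] M [ 0.097  0.066 -0.04 ] op 0.13674074101761613 t 5.4
216 259 (np.float64(350.7188473490938), np.float64(183.60360497290287))
```

View pics/lift.png

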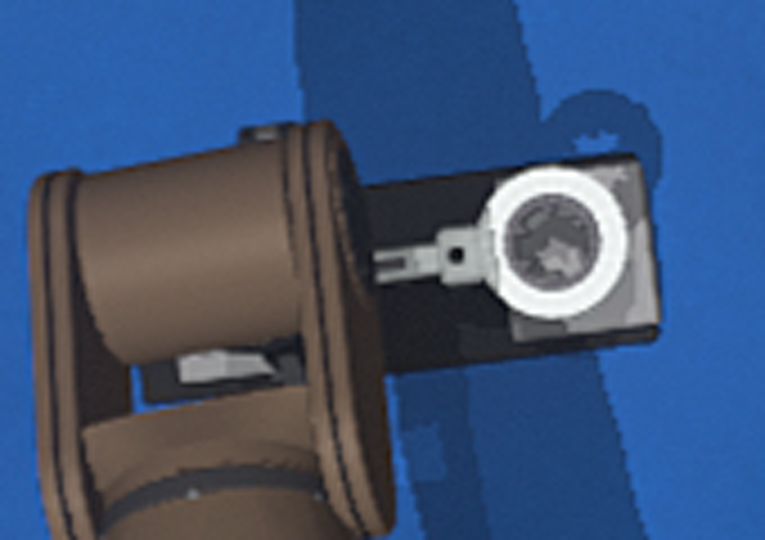

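View pics/lifts.png

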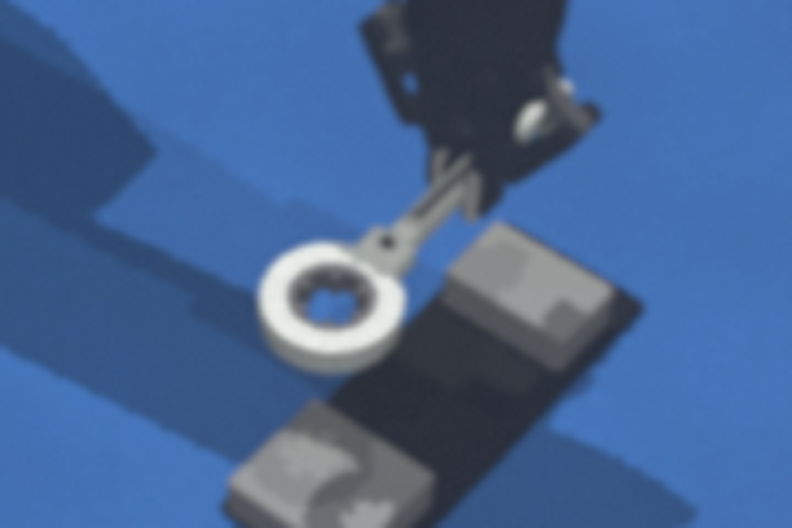

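```bash
cat >> h.py <<'E'
def ringfit(c,guess,zr,tol=.03):
    # guess: ring top centre
    P=pts(c);m=(abs(P[...,2]-zr)<tol)&(np.hypot(P[...,0]-guess[0],P[...,1]-guess[1])<.045)&(c['img'].min(-1)>150)
    q=P[m];
    A=np.c_[q[:,:2]-guess[:2],np.ones(len(q))];co=np.linalg.lstsq(A,q[:,2],rcond=None)[0]
    res=q[:,2]-A@co;q=q[abs(res)<.004];A=A[abs(res)<.004];co=np.linalg.lstsq(A,q[:,2],rcond=None)[0]
    vs,us=np.where(m);(u,v),r=cv2.minEnclosingCircle(np.c_[us,vs].astype(np.float32))
    zc=co[2];print('n',len(q),'tilt(dz/dx,dz/dy)',co[:2].round(3),'zc',zc.round(4),'px',(u,v,r),'centre',ray(c,u,v,zc).round(4))
E
python3 - <<'E'
from h import *
ringfit(load('top'),[.48,.0785],.185)
ringfit(load('scene'),[.48,.0785],.185)
c=load('top');
print('crop centre',ray(c,146+553/4.5-.4,199+242/4.5-.4,.185))
E
```

```text
n 491 tilt(dz/dx,dz/dy) [-0.003 -0.001] zc 0.1834 px (265.4677429199219, 252.6290283203125, 19.53588104248047) centre [0.479  0.083  0.1834]
n 445 tilt(dz/dx,dz/dy) [-0.002  0.005] zc 0.1836 px (351.0, 177.0, 17.49295425415039) centre [0.4767 0.0834 0.1836]
crop centre [0.47933512 0.07665786 0.185     ]
```

```bash
cat >> h.py <<'E'
B=np.array([.5978,-.2153]);LR=.1096
def seat(hyaw,z,b=B,q=True):
    zy=hyaw-np.pi;return go([b[0]-LR*np.cos(zy),b[1]-LR*np.sin(zy),z],zy,q=q)
E
python3 - <<'E'
from h import *
seat(2.035,.120)
E
```

```text
travel [0.0349, 0.0459, 0.3119] dr [-0.3441, -0.0015, 0.0032] n>= 6.342984828671164
```

Call:
{"api": "play_rows", "payload": {
  "claw": [255,255,255,255,255,255,255,255,255,255,255,255,255],
  "travel": [
    [0,0.004,0.03],
    [0,0.01,0.065],
    [0,0.015,0.1],
    [0,0.02,0.14],
    [0,0.026,0.18],
    [0,0.032,0.22],
    [0,0.038,0.26],
    [0,0.043,0.295],
    [0,0.046,0.312],
    [0.015,0.046,0.312],
    [0.035,0.046,0.312],
    [0.035,0.046,0.312],
    [0.035,0.046,0.312]
  ],
  "dr": [
    [-0.04,0,0],
    [-0.08,0,0],
    [-0.12,0,0],
    [-0.16,0,0],
    [-0.2,0,0],
    [-0.24,0,0],
    [-0.28,0,0],
    [-0.32,0,0],
    [-0.344,0,0],
    [-0.344,0,0],
    [-0.344,0,0],
    [-0.344,0,0],
    [-0.344,0,0]
  ]
}}

```text
time: 6.8
eef_pos: [0.5471, -0.116, 0.1173]
tcp_rot: [0.371, 0.605, -0.372, 0.599]
contact_force: [1.9, 0.4, -4.5]
opening: 0.143
```

```bash
python3 - <<'E'
from h import *
s=tyaw();c=cam('top');d=cam('scene','s2')
seat(2.035,.100)
ringfit(c,B,.146);ringfit(d,B,.146)
u,v=map(int,proj(c,[.5978,-.2153,.14]));print(u-45,v-40);crop(c['img'],u-45,v-40,u+45,v+40,7,'hov')
E
```

```text
pos [ 0.5471 -0.116   0.1173] zyaw -1.1060394289230566 down err [-0.0083  0.0027 -1.    ] F [ 1.88  0.42 -4.47] M [ 0.1    0.05  -0.009] op 0.14337815362951234 t 6.8
travel [0.0199, -0.0003, 0.0004] dr [0.0008, -0.002, 0.0028] n>= 0.398396407883624
n 279 tilt(dz/dx,dz/dy) [0.003 0.002] zc 0.1432 px (406.156494140625, 197.12596130371094, 15.980826377868652) centre [ 0.5952 -0.2144  0.1432]
n 678 tilt(dz/dx,dz/dy) [-0.008  0.006] zc 0.1461 px (285.2272644042969, 309.2272644042969, 20.318342208862305) centre [ 0.5978 -0.2118  0.1461]
361 156
```

View pics/hov.png

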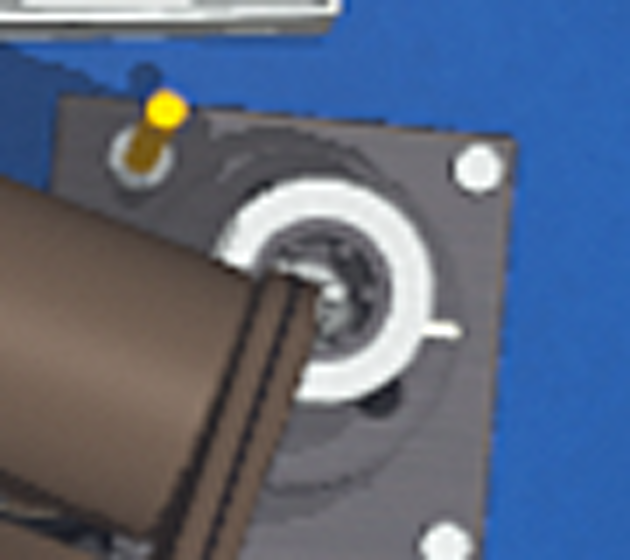

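View pics/s2.png

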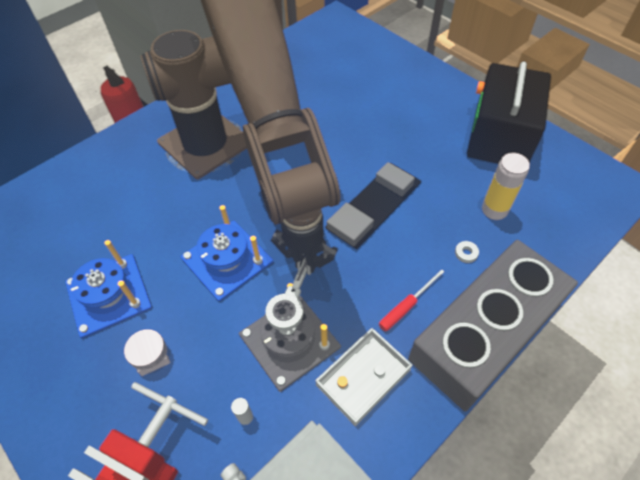

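```bash
python3 - <<'E'
from h import *
tyaw();seat(2.035,.086);seat(2.035,.075);seat(2.035,.067)
E
```

```text
pos [ 0.5489 -0.1168  0.1199] zyaw -1.1058427145288894 down err [-3.4e-03  5.0e-04 -1.0e+00] F [-0.47 -0.57 -5.03] M [0.029 0.017 0.052] op 0.14355373741643632 t 6.9
travel [0.0339, -0.0003, 0.0004] dr [0.0008, -0.002, 0.0028] n>= 0.6783464881977972
travel [0.0449, -0.0003, 0.0004] dr [0.0008, -0.002, 0.0028] n>= 0.8983290947760731
travel [0.0529, -0.0002, 0.0004] dr [0.0008, -0.002, 0.0028] n>= 1.0583209868595245
```

Call:
{"api": "play_rows", "payload": {
  "claw": [255,255,255,255,255,255],
  "travel": [
    [0.012,0,0],
    [0.024,0,0],
    [0.034,0,0],
    [0.037,0,0],
    [0.04,0,0],
    [0.04,0,0]
  ],
  "dr": [
    [0,-0.002,0.003],
    [0,-0.002,0.003],
    [0,-0.002,0.003],
    [0,-0.002,0.003],
    [0,-0.002,0.003],
    [0,-0.002,0.003]
  ]
}}

```text
time: 7.5
eef_pos: [0.5487, -0.1168, 0.0795]
tcp_rot: [0.371, 0.602, -0.371, 0.602]
contact_force: [0.7, 0.6, -5.1]
opening: 0.142
```

```bash
python3 - <<'E'
from h import *
tyaw();seat(2.035,.080);seat(2.035,.067)
E
```

```text
pos [ 0.5487 -0.1168  0.0795] zyaw -1.1059123057110045 down err [-4.e-04  4.e-04 -1.e+00] F [ 0.74  0.56 -5.14] M [ 0.09   0.076 -0.033] op 0.14173890999501995 t 7.5
travel [-0.0005, -0.0002, 0.0005] dr [0.0007, -0.0005, 0.0002] n>= 0.014817840956816312
travel [0.0125, -0.0002, 0.0005] dr [0.0007, -0.0005, 0.0002] n>= 0.2494862453244595
```

Call:
{"api": "play_rows", "payload": {
  "claw": [255,255,255,255,255],
  "travel": [
    [0.002,0,0],
    [0.004,0,0],
    [0.006,0,0],
    [0.008,0,0],
    [0.008,0,0]
  ],
  "dr": [
    [0,0,0],
    [0,0,0],
    [0,0,0],
    [0,0,0],
    [0,0,0]
  ]
}}

```text
time: 8.0
eef_pos: [0.5484, -0.1167, 0.0711]
tcp_rot: [0.371, 0.602, -0.371, 0.601]
contact_force: [0.1, -0.5, -4.9]
opening: 0.141
```

```bash
python3 - <<'E'
from h import *
tyaw();seat(2.035,.067)
E
```

```text
pos [ 0.5484 -0.1167  0.0711] zyaw -1.1059306459168659 down err [-1.e-03  6.e-04 -1.e+00] F [ 0.13 -0.51 -4.92] M [0.16  0.112 0.017] op 0.14069422947910645 t 8.0
travel [0.0041, 0.0, 0.0007] dr [0.0007, -0.001, 0.0006] n>= 0.08376031862505069
```

Call:
{"api": "play_rows", "payload": {
  "claw": [255,255,255,255,255],
  "travel": [
    [0.0015,0,0],
    [0.003,0,0],
    [0.0045,0,0],
    [0.0055,0,0],
    [0.0055,0,0]
  ],
  "dr": [
    [0,0,0],
    [0,0,0],
    [0,0,0],
    [0,0,0],
    [0,0,0]
  ]
}}

```text
time: 8.5
eef_pos: [0.5485, -0.1167, 0.0658]
tcp_rot: [0.371, 0.602, -0.371, 0.601]
contact_force: [-0.9, 0.4, -3.2]
opening: 0.14
```

```bash
python3 - <<'E'
from h import *
tyaw();seat(2.035,.065)
c=cam('top');d=cam('scene');ringfit(c,B,.094,.012);ringfit(d,B,.094,.012)
u,v=map(int,proj(d,[.5978,-.2153,.09]));crop(d['img'],u-60,v-70,u+60,v+50,5,'seat')
E
```

```text
pos [ 0.5485 -0.1167  0.0658] zyaw -1.1059542220528047 down err [-8.e-04  5.e-04 -1.e+00] F [-0.86  0.44 -3.19] M [-0.018  0.11  -0.044] op 0.140413945486427 t 8.5
travel [0.0008, -0.0001, 0.0006] dr [0.0006, -0.0008, 0.0005] n>= 0.02095834417885422
n 319 tilt(dz/dx,dz/dy) [0.008 0.003] zc 0.093 px (403.315673828125, 199.8177947998047, 15.279056549072266) centre [ 0.5965 -0.2151  0.093 ]
n 724 tilt(dz/dx,dz/dy) [-0.003  0.001] zc 0.0942 px (286.5, 320.0, 19.704158782958984) centre [ 0.595  -0.2114  0.0942]
```

View pics/seat.png

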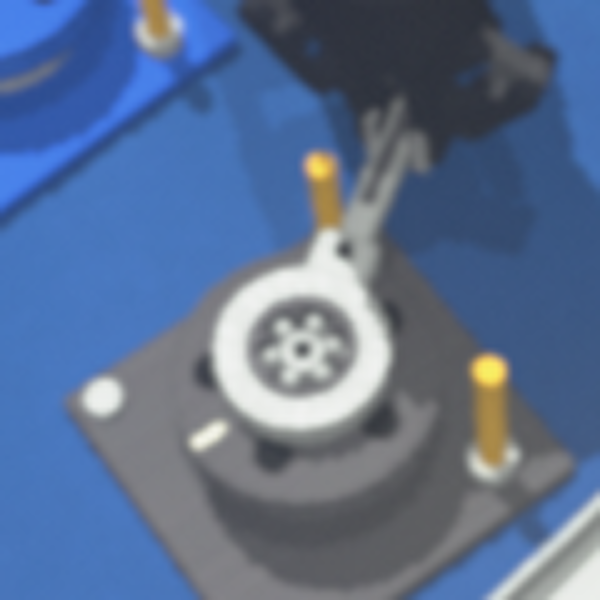

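Seated: the ring top is at 0.093–0.094, the wrench is level, and contact is light. Starting the first clockwise stroke. It needs at least 1.4 rad to get home, so this one cannot over-tighten.

Call:
{"api": "play_rows", "payload": {
  "claw": [255,255,255,255,255,255,255,255],
  "travel": [
    [0,0.0055,0.0001],
    [0,0.0109,0.0005],
    [0,0.0218,0.0022],
    [0,0.0324,0.0049],
    [0,0.0427,0.0087],
    [0,0.0525,0.0134],
    [0,0.0619,0.0191],
    [0,0.0619,0.0191]
  ],
  "dr": [
    [0.05,0,0],
    [0.1,0,0],
    [0.2,0,0],
    [0.3,0,0],
    [0.4,0,0],
    [0.5,0,0],
    [0.6,0,0],
    [0.6,0,0]
  ]
}}

```text
time: 9.4
eef_pos: [0.6133, -0.1063, 0.066]
tcp_rot: [-0.532, -0.465, 0.533, -0.465]
contact_force: [-1.1, -0.6, -3.8]
opening: 0.143
```

```bash
cat >> h.py <<'E'
def chk():
    s=ctrl.get_state();Z=R.from_quat(s['tcp_rot']).as_matrix();zd=Z[:,2];F=np.array(s['contact_force'])
    r=np.array(s['eef_pos'])+LR*zd
    print('t',s['time'],'hyaw',round(np.arctan2(zd[1],zd[0])+np.pi,4),'ring',r.round(4),'Ftool(down,y,zin)',(Z.T@F).round(2),'Mtool',(Z.T@np.array(s['wrist_torque'])).round(3),'x',Z[:,0].round(4))
E
python3 - <<'E'
from h import *
chk();seat(.86,.0655)
d=cam('scene');u,v=map(int,proj(d,[.5978,-.2153,.09]));crop(d['img'],u-60,v-70,u+60,v+50,5,'st1')
E
```

```text
t 9.4 hyaw 1.436 ring [ 0.5986 -0.2149  0.066 ] Ftool(down,y,zin) [ 3.78 -0.99  0.72] Mtool [-0.079 -0.08  -0.078] x [-4.e-04  0.e+00 -1.e+00]
travel [0.0005, 0.059, 0.0182] dr [0.576, 0.0001, 0.0004] n>= 3.8398755684204264
```

View pics/st1.png

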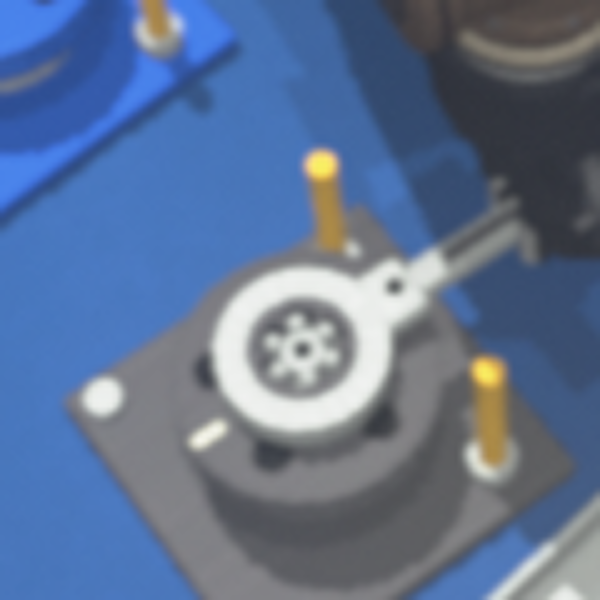

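Call:
{"api": "play_rows", "payload": {
  "claw": [255,255,255,255,255,255,255,255],
  "travel": [
    [0,0.0055,0.0001],
    [0,0.0109,0.0005],
    [0,0.0218,0.0022],
    [0,0.0324,0.0049],
    [0,0.0427,0.0087],
    [0,0.0525,0.0134],
    [0,0.0592,0.0174],
    [0,0.0592,0.0174]
  ],
  "dr": [
    [0.05,0,0],
    [0.1,0,0],
    [0.2,0,0],
    [0.3,0,0],
    [0.4,0,0],
    [0.5,0,0],
    [0.57,0,0],
    [0.57,0,0]
  ]
}}

```text
time: 10.25
eef_pos: [0.6696, -0.1313, 0.066]
tcp_rot: [0.642, 0.298, -0.641, 0.298]
contact_force: [1.8, 2.1, -3.7]
opening: 0.141
```

```bash
python3 - <<'E'
from h import *
chk();seat(2.05,.0655)
d=cam('scene');u,v=map(int,proj(d,[.5978,-.2153,.09]));crop(d['img'],u-60,v-70,u+60,v+50,5,'st2')
E
```

```text
t 10.25 hyaw 0.8696 ring [ 0.5989 -0.2151  0.0659] Ftool(down,y,zin) [ 3.69  0.   -2.75] Mtool [-0.169  0.256 -0.058] x [ 6.e-04  6.e-04 -1.e+00]
travel [0.0004, -0.102, 0.0688] dr [-1.1804, -0.0007, -0.0006] n>= 7.869257172283847
```

View pics/st2.png

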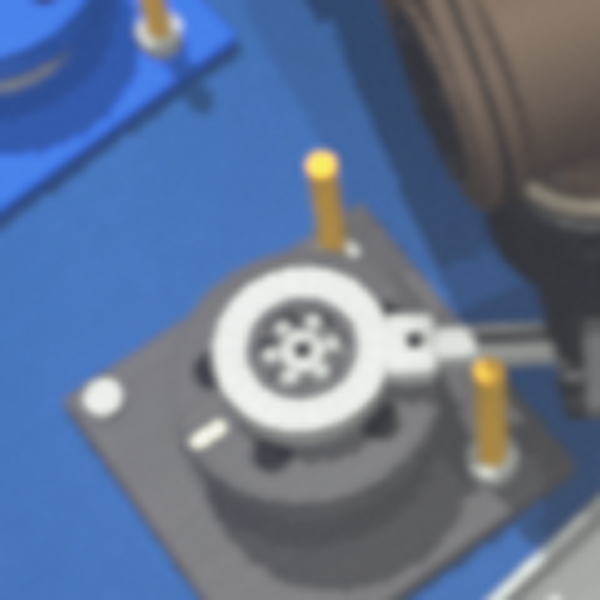

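Call:
{"api": "play_rows", "payload": {
  "claw": [255,255,255,255,255,255,255,255,255,255,255,255],
  "travel": [
    [0,-0.0066,0.0002],
    [0,-0.0142,0.0009],
    [0,-0.0282,0.0037],
    [0,-0.0417,0.0083],
    [0,-0.0545,0.0145],
    [0,-0.0663,0.0224],
    [0,-0.0771,0.0317],
    [0,-0.0865,0.0423],
    [0,-0.0945,0.0541],
    [0,-0.0991,0.0627],
    [0,-0.1013,0.0679],
    [0,-0.1013,0.0679]
  ],
  "dr": [
    [-0.06,0,0],
    [-0.13,0,0],
    [-0.26,0,0],
    [-0.39,0,0],
    [-0.52,0,0],
    [-0.65,0,0],
    [-0.78,0,0],
    [-0.91,0,0],
    [-1.04,0,0],
    [-1.13,0,0],
    [-1.18,0,0],
    [-1.18,0,0]
  ]
}}

```text
time: 11.5
eef_pos: [0.5471, -0.118, 0.066]
tcp_rot: [0.366, 0.605, -0.366, 0.605]
contact_force: [-0.0, -0.3, -3.6]
opening: 0.144
```

```bash
sed -i 's/^B=.*;LR/B=np.array([.5982,-.2152]);LR/' h.py; cp h.py h2.py; python3 - <<'E'
from h import *
chk();seat(2.05,.0655)
d=cam('scene');u,v=map(int,proj(d,[.5978,-.2153,.09]));crop(d['img'],u-60,v-70,u+60,v+50,5,'st3')
a=[cv2.imread(f'pics/{n}.png')[240:460,190:410] for n in('seat','st1','st2','st3')]
cv2.imwrite('pics/cmp.png',cv2.resize(np.vstack([np.hstack(a[:2]),np.hstack(a[2:])]),None,fx=1.3,fy=1.3))
E
```

```text
t 11.5 hyaw 2.0528 ring [ 0.5979 -0.2151  0.0661] Ftool(down,y,zin) [ 3.6  -0.14  0.25] Mtool [ 0.019 -0.045 -0.058] x [ 6.e-04 -2.e-04 -1.e+00]
travel [0.0005, 0.0005, 0.0002] dr [0.0028, 0.0004, -0.0004] n>= 0.019319070124483022
```

View pics/cmp.png

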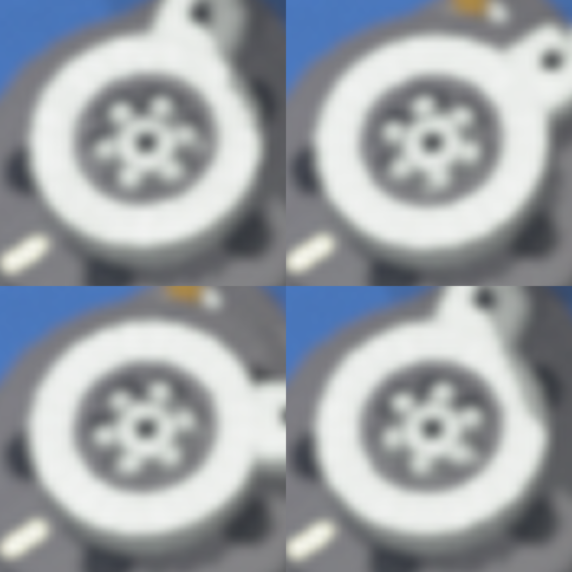

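The bolt turned about 60° on stroke one and held its place on the back-swing (lobes match between st2 and st3). Second stroke: 0.32 rad freely, then short steps with a force check after each.

Call:
{"api": "play_rows", "payload": {
  "claw": [255,255,255,255,255,255],
  "travel": [
    [0,0.0055,0.0001],
    [0,0.0109,0.0005],
    [0,0.0191,0.0017],
    [0,0.0272,0.0034],
    [0,0.0345,0.0056],
    [0,0.0345,0.0056]
  ],
  "dr": [
    [0.05,0,0],
    [0.1,0,0],
    [0.175,0,0],
    [0.25,0,0],
    [0.32,0,0],
    [0.32,0,0]
  ]
}}

```text
time: 12.15
eef_pos: [0.5812, -0.1065, 0.0661]
tcp_rot: [0.458, 0.539, -0.458, 0.539]
contact_force: [-0.0, 0.5, -3.1]
opening: 0.141
```

```bash
python3 - <<'E'
from h import *
chk()
E
```

```text
t 12.15 hyaw 1.7322 ring [ 0.5988 -0.2147  0.0661] Ftool(down,y,zin) [ 3.05  0.03 -0.5 ] Mtool [-0.004 -0.073 -0.041] x [ 5.e-04 -0.e+00 -1.e+00]
```

Call:
{"api": "play_rows", "payload": {
  "claw": [255,255,255],
  "travel": [
    [0,0.0027,0],
    [0,0.0055,0.0001],
    [0,0.0055,0.0001]
  ],
  "dr": [
    [0.025,0,0],
    [0.05,0,0],
    [0.05,0,0]
  ]
}}

```text
time: 12.45
eef_pos: [0.5866, -0.1056, 0.066]
tcp_rot: [0.472, 0.527, -0.471, 0.527]
contact_force: [0.3, 0.9, -3.2]
opening: 0.143
```

```bash
python3 - <<'E'
from h import *
chk()
E
```

```text
t 12.45 hyaw 1.6819 ring [ 0.5987 -0.2145  0.066 ] Ftool(down,y,zin) [ 3.19  0.37 -0.89] Mtool [ 0.013 -0.084 -0.056] x [ 2.e-04  2.e-04 -1.e+00]
```

Call:
{"api": "play_rows", "payload": {
  "claw": [255,255,255],
  "travel": [
    [0,0.0027,0],
    [0,0.0055,0.0001],
    [0,0.0055,0.0001]
  ],
  "dr": [
    [0.025,0,0],
    [0.05,0,0],
    [0.05,0,0]
  ]
}}

```text
time: 12.75
eef_pos: [0.5922, -0.1052, 0.066]
tcp_rot: [0.485, 0.515, -0.485, 0.515]
contact_force: [-0.6, -0.6, -3.4]
opening: 0.14
```

```bash
python3 - <<'E'
from h import *
chk()
d=cam('scene');u,v=map(int,proj(d,[.5978,-.2153,.09]));crop(d['img'],u-60,v-70,u+60,v+50,5,'st4')
a=[cv2.imread(f'pics/{n}.png')[240:460,190:410] for n in('st3','st4')]
cv2.imwrite('pics/cmp2.png',cv2.resize(np.hstack(a),None,fx=1.7,fy=1.7))
E
```

```text
t 12.75 hyaw 1.6309 ring [ 0.5988 -0.2146  0.066 ] Ftool(down,y,zin) [ 3.36 -0.66  0.56] Mtool [ 0.068 -0.077 -0.018] x [-0.e+00  2.e-04 -1.e+00]
```

View pics/cmp2.png

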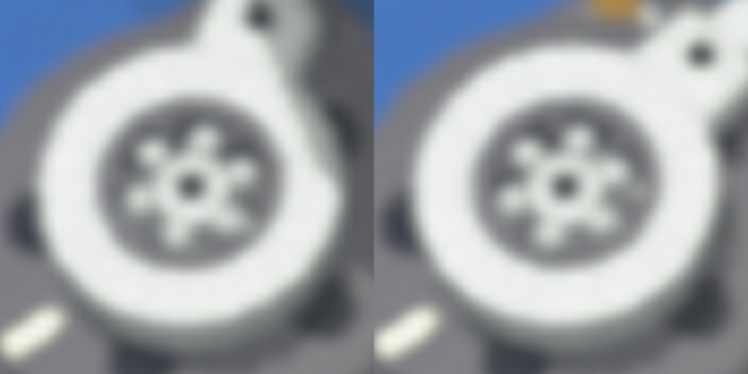

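Call:
{"api": "play_rows", "payload": {
  "claw": [255,255,255,255,255],
  "travel": [
    [0,0.0055,0.0001],
    [0,0.0109,0.0005],
    [0,0.0191,0.0017],
    [0,0.0272,0.0034],
    [0,0.0272,0.0034]
  ],
  "dr": [
    [0.05,0,0],
    [0.1,0,0],
    [0.175,0,0],
    [0.25,0,0],
    [0.25,0,0]
  ]
}}

```text
time: 13.3
eef_pos: [0.6194, -0.1073, 0.0658]
tcp_rot: [-0.545, -0.451, 0.545, -0.45]
contact_force: [-1.5, -1.3, -3.2]
opening: 0.141
```

```bash
python3 - <<'E'
from h import *
chk()
d=cam('scene');u,v=map(int,proj(d,[.5978,-.2153,.09]));crop(d['img'],u-60,v-70,u+60,v+50,5,'st5')
a=[cv2.imread(f'pics/{n}.png')[240:460,190:410] for n in('st4','st5')]
cv2.imwrite('pics/cmp3.png',cv2.resize(np.hstack(a),None,fx=1.7,fy=1.7))
E
```

```text
t 13.3 hyaw 1.3818 ring [ 0.5988 -0.215   0.0658] Ftool(down,y,zin) [ 3.17 -1.18  1.6 ] Mtool [ 0.019 -0.321 -0.202] x [-1.4e-03 -2.0e-04 -1.0e+00]
```

View pics/cmp3.png

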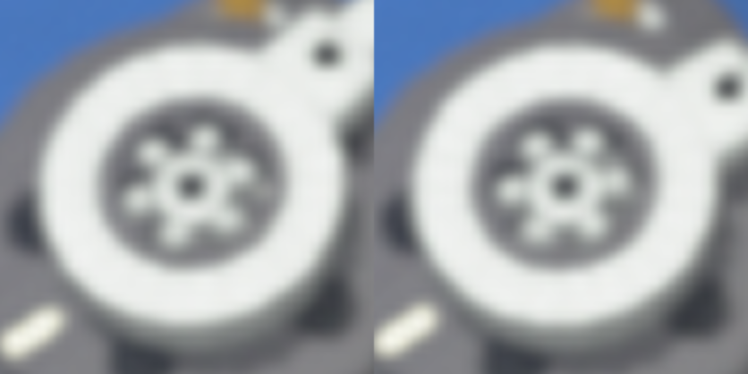

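The bolt is turning, about 1.25 rad so far. I go on in 0.05 rad steps.

Call:
{"api": "play_rows", "payload": {
  "claw": [255,255,255],
  "travel": [
    [0,0.0027,0],
    [0,0.0055,0.0001],
    [0,0.0055,0.0001]
  ],
  "dr": [
    [0.025,0,0],
    [0.05,0,0],
    [0.05,0,0]
  ]
}}

```text
time: 13.65
eef_pos: [0.6245, -0.1084, 0.0657]
tcp_rot: [-0.555, -0.437, 0.556, -0.437]
contact_force: [-1.4, -0.4, -2.0]
opening: 0.145
```

```bash
python3 -c "from h import *;chk()"
```

```text
t 13.65 hyaw 1.3332 ring [ 0.5987 -0.2149  0.0658] Ftool(down,y,zin) [ 1.96 -1.3   0.71] Mtool [-0.064 -0.299 -0.158] x [-1.6e-03 -3.0e-04 -1.0e+00]
```

Call:
{"api": "play_rows", "payload": {
  "claw": [255,255,255],
  "travel": [
    [0,0.0027,0],
    [0,0.0055,0.0001],
    [0,0.0055,0.0001]
  ],
  "dr": [
    [0.025,0,0],
    [0.05,0,0],
    [0.05,0,0]
  ]
}}

```text
time: 13.95
eef_pos: [0.6299, -0.1099, 0.0657]
tcp_rot: [-0.566, -0.423, 0.567, -0.423]
contact_force: [-1.2, -1.9, -3.0]
opening: 0.141
```

```bash
python3 -c "from h import *;chk()"
```

```text
t 13.95 hyaw 1.2822 ring [ 0.5987 -0.2149  0.0657] Ftool(down,y,zin) [ 3.03 -0.58  2.14] Mtool [ 0.006 -0.297 -0.189] x [-1.9e-03 -2.0e-04 -1.0e+00]
```

Call:
{"api": "play_rows", "payload": {
  "claw": [255,255,255],
  "travel": [
    [0,0.0027,0],
    [0,0.0055,0.0001],
    [0,0.0055,0.0001]
  ],
  "dr": [
    [0.025,0,0],
    [0.05,0,0],
    [0.05,0,0]
  ]
}}

```text
time: 14.25
eef_pos: [0.6354, -0.1116, 0.0656]
tcp_rot: [-0.577, -0.409, 0.578, -0.408]
contact_force: [-2.1, -0.5, -3.0]
opening: 0.141
```

```bash
python3 -c "from h import *;chk()"
```

```text
t 14.25 hyaw 1.231 ring [ 0.5988 -0.2149  0.0657] Ftool(down,y,zin) [ 2.98 -1.78  1.15] Mtool [-0.041 -0.374 -0.229] x [-0.0022  0.     -1.    ]
```

Call:
{"api": "play_rows", "payload": {
  "claw": [255,255,255],
  "travel": [
    [0,0.0027,0],
    [0,0.0055,0.0001],
    [0,0.0055,0.0001]
  ],
  "dr": [
    [0.025,0,0],
    [0.05,0,0],
    [0.05,0,0]
  ]
}}

```text
time: 14.55
eef_pos: [0.6407, -0.1137, 0.0655]
tcp_rot: [-0.587, -0.394, 0.588, -0.393]
contact_force: [-2.2, -0.6, -2.6]
opening: 0.143
```

```bash
python3 -c "from h import *;chk()"
```

```text
t 14.55 hyaw 1.1797 ring [ 0.5989 -0.215   0.0656] Ftool(down,y,zin) [ 2.64 -1.79  1.43] Mtool [-0.023 -0.338 -0.205] x [-2.4e-03  2.0e-04 -1.0e+00]
```

Call:
{"api": "play_rows", "payload": {
  "claw": [255,255,255],
  "travel": [
    [0,0.0027,0],
    [0,0.0055,0.0001],
    [0,0.0055,0.0001]
  ],
  "dr": [
    [0.025,0,0],
    [0.05,0,0],
    [0.05,0,0]
  ]
}}

```text
time: 14.85
eef_pos: [0.6459, -0.116, 0.0655]
tcp_rot: [-0.597, -0.379, 0.598, -0.378]
contact_force: [-2.3, -1.1, -3.1]
opening: 0.145
```

```bash
python3 -c "from h import *;chk()"
```

```text
t 14.85 hyaw 1.1285 ring [ 0.599  -0.215   0.0656] Ftool(down,y,zin) [ 3.14 -1.64  1.95] Mtool [-0.017 -0.376 -0.19 ] x [-2.6e-03  4.0e-04 -1.0e+00]
```

Call:
{"api": "play_rows", "payload": {
  "claw": [255,255,255],
  "travel": [
    [0,0.0027,0],
    [0,0.0055,0.0001],
    [0,0.0055,0.0001]
  ],
  "dr": [
    [0.025,0,0],
    [0.05,0,0],
    [0.05,0,0]
  ]
}}

```text
time: 15.15
eef_pos: [0.651, -0.1186, 0.0655]
tcp_rot: [-0.606, -0.363, 0.608, -0.362]
contact_force: [-2.6, 0.2, -2.7]
opening: 0.142
```

```bash
python3 -c "from h import *;chk()"
```

```text
t 15.15 hyaw 1.0771 ring [ 0.5991 -0.2151  0.0656] Ftool(down,y,zin) [ 2.75 -2.38  1.1 ] Mtool [ 0.004 -0.398 -0.251] x [-2.7e-03  6.0e-04 -1.0e+00]
```

Call:
{"api": "play_rows", "payload": {
  "claw": [255,255,255],
  "travel": [
    [0,0.0027,0],
    [0,0.0055,0.0001],
    [0,0.0055,0.0001]
  ],
  "dr": [
    [0.025,0,0],
    [0.05,0,0],
    [0.05,0,0]
  ]
}}

```text
time: 15.45
eef_pos: [0.6559, -0.1214, 0.0654]
tcp_rot: [-0.615, -0.348, 0.617, -0.346]
contact_force: [-2.1, -1.0, -2.5]
opening: 0.143
```

```bash
python3 -c "from h import *;chk()"
```

```text
t 15.45 hyaw 1.0259 ring [ 0.5991 -0.2151  0.0655] Ftool(down,y,zin) [ 2.5  -1.28  1.95] Mtool [-0.005 -0.397 -0.31 ] x [-3.e-03  8.e-04 -1.e+00]
```

Call:
{"api": "play_rows", "payload": {
  "claw": [255,255,255],
  "travel": [
    [0,0.0027,0],
    [0,0.0055,0.0001],
    [0,0.0055,0.0001]
  ],
  "dr": [
    [0.025,0,0],
    [0.05,0,0],
    [0.05,0,0]
  ]
}}

```text
time: 15.75
eef_pos: [0.6608, -0.1245, 0.0654]
tcp_rot: [-0.624, -0.332, 0.626, -0.33]
contact_force: [-2.3, -1.2, -2.4]
opening: 0.143
```

```bash
python3 -c "from h import *;chk()"
```

```text
t 15.75 hyaw 0.9745 ring [ 0.5992 -0.2152  0.0655] Ftool(down,y,zin) [ 2.4  -1.24  2.29] Mtool [ 0.048 -0.506 -0.221] x [-0.0031  0.0011 -1.    ]
```

Call:
{"api": "play_rows", "payload": {
  "claw": [255,255,255],
  "travel": [
    [0,0.0027,0],
    [0,0.0055,0.0001],
    [0,0.0055,0.0001]
  ],
  "dr": [
    [0.025,0,0],
    [0.05,0,0],
    [0.05,0,0]
  ]
}}

```text
time: 16.05
eef_pos: [0.6654, -0.1278, 0.0654]
tcp_rot: [-0.632, -0.316, 0.634, -0.314]
contact_force: [-3.5, -1.2, -2.0]
opening: 0.145
```

```bash
python3 -c "from h import *;chk()"
```

```text
t 16.05 hyaw 0.9232 ring [ 0.5993 -0.2152  0.0655] Ftool(down,y,zin) [ 1.97 -2.08  3.03] Mtool [ 0.019 -0.599 -0.306] x [-0.0033  0.0013 -1.    ]
```

Call:
{"api": "play_rows", "payload": {
  "claw": [255,255,255],
  "travel": [
    [0,0.0027,0],
    [0,0.0055,0.0],
    [0,0.0055,0.0]
  ],
  "dr": [
    [0.025,0,0],
    [0.05,0,0],
    [0.05,0,0]
  ]
}}

```text
time: 16.35
eef_pos: [0.6698, -0.1313, 0.0653]
tcp_rot: [-0.64, -0.3, 0.642, -0.298]
contact_force: [-3.0, -1.5, -1.6]
opening: 0.145
```

```bash
sed -i 's/^B=.*;LR/B=np.array([.5985,-.2150]);LR/' h.py;  python3 - <<'E'
from h import *
chk()
d=cam('scene');u,v=map(int,proj(d,[.5978,-.2153,.09]));crop(d['img'],u-60,v-70,u+60,v+50,5,'st6')
a=[cv2.imread(f'pics/{n}.png')[240:460,190:410] for n in('st5','st6')]
cv2.imwrite('pics/cmp4.png',cv2.resize(np.hstack(a),None,fx=1.7,fy=1.7))
for y in (.87,1.2,1.5,1.8,2.06): seat(y,.0658)
E
```

```text
t 16.35 hyaw 0.8719 ring [ 0.5993 -0.2152  0.0654] Ftool(down,y,zin) [ 1.64 -1.3   3.11] Mtool [ 0.036 -0.61  -0.306] x [-0.0038  0.0016 -1.    ]
travel [-0.0006, -0.0005, 0.0003] dr [0.0028, 0.0013, 0.0037] n>= 0.03224254802096642
travel [-0.0004, -0.036, 0.0061] dr [-0.3272, 0.0007, 0.0039] n>= 2.1816488575910404
travel [-0.0003, -0.0651, 0.0212] dr [-0.6272, 0.0001, 0.004] n>= 4.181571132450413
travel [-0.0002, -0.0884, 0.0442] dr [-0.9272, -0.0005, 0.0041] n>= 6.181542820346393
travel [-0.0001, -0.1024, 0.0689] dr [-1.1872, -0.0011, 0.0041] n>= 7.9148626082057145
```

View pics/cmp4.png

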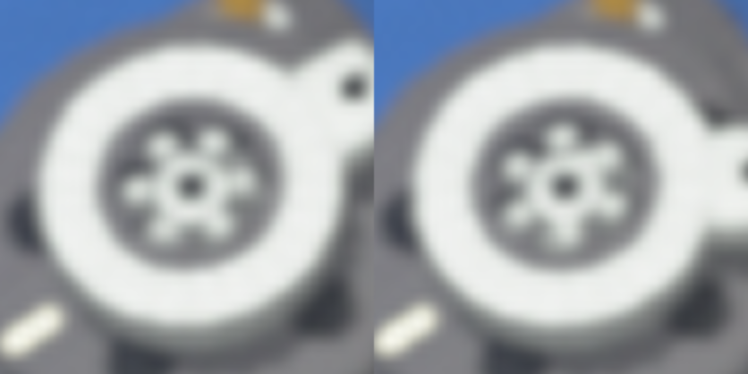

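Call:
{"api": "play_rows", "payload": {
  "claw": [255,255,255,255,255,255,255,255,255,255],
  "travel": [
    [0,-0.007,0.0003],
    [0,-0.0145,0.001],
    [-0.0002,-0.0285,0.0038],
    [-0.0002,-0.042,0.0084],
    [-0.0002,-0.055,0.0147],
    [-0.0002,-0.0668,0.0226],
    [-0.0002,-0.0775,0.0319],
    [-0.0002,-0.0869,0.0426],
    [-0.0002,-0.0914,0.0488],
    [-0.0002,-0.0914,0.0488]
  ],
  "dr": [
    [-0.06,0,0.001],
    [-0.13,0,0.002],
    [-0.26,0,0.003],
    [-0.39,0,0.004],
    [-0.52,0,0.004],
    [-0.65,0,0.004],
    [-0.78,0,0.004],
    [-0.91,0,0.004],
    [-0.98,0,0.004],
    [-0.98,0,0.004]
  ]
}}

```text
time: 17.4
eef_pos: [0.5684, -0.1097, 0.066]
tcp_rot: [0.426, 0.565, -0.424, 0.565]
contact_force: [-1.4, 1.1, -3.4]
opening: 0.143
```

```bash
python3 - <<'E'
from h import *
chk();seat(1.65,.0658);seat(1.53,.0658)
E
```

```text
t 17.4 hyaw 1.8516 ring [ 0.5988 -0.215   0.066 ] Ftool(down,y,zin) [ 3.42 -1.   -1.42] Mtool [ 0.115  0.095 -0.195] x [ 0.0021  0.0011 -1.    ]
travel [0.0003, 0.0217, 0.0021] dr [0.2016, -0.0007, -0.0023] n>= 1.3442232085630055
travel [0.0003, 0.0344, 0.0055] dr [0.3216, -0.0008, -0.0022] n>= 2.1441878206269456
```

Call:
{"api": "play_rows", "payload": {
  "claw": [255,255,255],
  "travel": [
    [0,0.0043,0],
    [0,0.0086,0.0003],
    [0,0.0086,0.0003]
  ],
  "dr": [
    [0.04,0,0],
    [0.08,0,-0.001],
    [0.08,0,-0.001]
  ]
}}

```text
time: 17.7
eef_pos: [0.5782, -0.1075, 0.0663]
tcp_rot: [0.449, 0.546, -0.447, 0.548]
contact_force: [0.8, -1.6, -4.6]
opening: 0.142
```

```bash
python3 -c "from h import *;chk()"
```

```text
t 17.7 hyaw 1.77 ring [ 0.5998 -0.215   0.0663] Ftool(down,y,zin) [4.61 0.46 1.75] Mtool [ 0.024 -0.118 -0.08 ] x [ 3.8e-03  7.0e-04 -1.0e+00]
```

```bash
python3 -c "
from h import *
seat(1.71,.0658);seat(1.66,.0658)"
```

```text
travel [0.0006, 0.0053, -0.0] dr [0.06, -0.0001, -0.0039] n>= 0.40110185062167547
travel [0.0006, 0.0107, 0.0004] dr [0.11, -0.0002, -0.0039] n>= 0.7340606820694928
```

Call:
{"api": "play_rows", "payload": {
  "claw": [255,255,255],
  "travel": [
    [0.0003,0.003,0],
    [0.0005,0.0053,0],
    [0.0005,0.0053,0]
  ],
  "dr": [
    [0.03,0,-0.002],
    [0.06,0,-0.004],
    [0.06,0,-0.004]
  ]
}}

```text
time: 18.0
eef_pos: [0.5844, -0.1064, 0.0661]
tcp_rot: [0.464, 0.533, -0.464, 0.534]
contact_force: [-0.1, 0.1, -3.4]
opening: 0.147
```

```bash
python3 -c "
from h import *
chk();seat(1.66,.0658)"
```

```text
t 18.0 hyaw 1.7103 ring [ 0.5997 -0.2149  0.0661] Ftool(down,y,zin) [ 3.45 -0.1  -0.09] Mtool [-0.024 -0.007  0.036] x [ 1.9e-03 -1.0e-04 -1.0e+00]
travel [0.0003, 0.0044, 0.0001] dr [0.0503, 0.0003, -0.0019] n>= 0.3358545423197164
```

Call:
{"api": "play_rows", "payload": {
  "claw": [255,255,255],
  "travel": [
    [0.0002,0.0025,0],
    [0.0003,0.0052,0.0001],
    [0.0003,0.0052,0.0001]
  ],
  "dr": [
    [0.03,0,-0.001],
    [0.055,0,-0.002],
    [0.055,0,-0.002]
  ]
}}

```text
time: 18.3
eef_pos: [0.59, -0.1057, 0.0659]
tcp_rot: [0.478, 0.521, -0.478, 0.521]
contact_force: [1.3, -0.4, -3.5]
opening: 0.141
```

```bash
python3 -c "
from h import *
chk();seat(1.60,.0658)"
```

```text
t 18.3 hyaw 1.6555 ring [ 0.5993 -0.2149  0.066 ] Ftool(down,y,zin) [3.54 1.25 0.49] Mtool [-0.015 -0.033  0.066] x [ 6.e-04 -3.e-04 -1.e+00]
travel [0.0001, 0.0053, 0.0002] dr [0.0555, 0.0003, -0.0006] n>= 0.37035776936596676
```

Call:
{"api": "play_rows", "payload": {
  "claw": [255,255,255],
  "travel": [
    [0,0.0027,0],
    [0.0001,0.0053,0.0002],
    [0.0001,0.0053,0.0002]
  ],
  "dr": [
    [0.028,0,0],
    [0.055,0,0],
    [0.055,0,0]
  ]
}}

```text
time: 18.6
eef_pos: [0.5956, -0.1054, 0.0659]
tcp_rot: [0.493, 0.507, -0.493, 0.507]
contact_force: [-0.6, 1.1, -3.5]
opening: 0.141
```

```bash
python3 -c "
from h import *
chk();seat(1.55,.0658)"
```

```text
t 18.6 hyaw 1.5997 ring [ 0.5987 -0.215   0.0659] Ftool(down,y,zin) [ 3.53 -0.57 -1.15] Mtool [ 0.026 -0.057 -0.055] x [ 6.e-04 -2.e-04 -1.e+00]
travel [0.0001, 0.0052, 0.0002] dr [0.0497, 0.0002, -0.0006] n>= 0.33144213324669736
```

Call:
{"api": "play_rows", "payload": {
  "claw": [255,255,255],
  "travel": [
    [0,0.0027,0],
    [0.0001,0.0053,0.0002],
    [0.0001,0.0053,0.0002]
  ],
  "dr": [
    [0.025,0,0],
    [0.05,0,0],
    [0.05,0,0]
  ]
}}

```text
time: 18.9
eef_pos: [0.6008, -0.1054, 0.0657]
tcp_rot: [-0.505, -0.495, 0.505, -0.495]
contact_force: [-1.8, 0.1, -2.2]
opening: 0.142
```

```bash
python3 -c "
from h import *
chk();seat(1.5,.0658)"
```

```text
t 18.9 hyaw 1.5491 ring [ 0.5985 -0.215   0.0657] Ftool(down,y,zin) [ 2.18 -1.81 -0.03] Mtool [-0.023 -0.095 -0.225] x [-2.e-04 -1.e-04 -1.e+00]
travel [-0.0001, 0.0054, 0.0002] dr [0.0491, 0.0001, 0.0002] n>= 0.3271401397673412
```

Call:
{"api": "play_rows", "payload": {
  "claw": [255,255,255],
  "travel": [
    [0,0.0024,0],
    [0,0.0049,0.0001],
    [0,0.0049,0.0001]
  ],
  "dr": [
    [0.022,0,0],
    [0.045,0,0],
    [0.045,0,0]
  ]
}}

```text
time: 19.2
eef_pos: [0.6059, -0.1056, 0.0657]
tcp_rot: [-0.517, -0.483, 0.517, -0.483]
contact_force: [-0.7, 0.3, -2.8]
opening: 0.145
```

```bash
python3 -c "
from h import *
chk();seat(1.455,.0658)"
```

```text
t 19.2 hyaw 1.5032 ring [ 0.5985 -0.215   0.0657] Ftool(down,y,zin) [ 2.81 -0.74 -0.24] Mtool [-0.034 -0.121 -0.18 ] x [-4.e-04  0.e+00 -1.e+00]
travel [-0.0001, 0.0053, 0.0001] dr [0.0482, -0.0, 0.0004] n>= 0.32108480030649345
```

Call:
{"api": "play_rows", "payload": {
  "claw": [255,255,255],
  "travel": [
    [0,0.0024,0],
    [0,0.0049,0.0001],
    [0,0.0049,0.0001]
  ],
  "dr": [
    [0.022,0,0],
    [0.045,0,0],
    [0.045,0,0]
  ]
}}

```text
time: 19.5
eef_pos: [0.611, -0.1061, 0.0657]
tcp_rot: [-0.527, -0.471, 0.528, -0.471]
contact_force: [-1.4, 0.6, -2.9]
opening: 0.143
```

```bash
python3 -c "
from h import *
chk();seat(1.41,.0658)"
```

```text
t 19.5 hyaw 1.4572 ring [ 0.5985 -0.215   0.0656] Ftool(down,y,zin) [ 2.85 -1.48 -0.41] Mtool [ 0.005 -0.142 -0.203] x [-6.e-04  2.e-04 -1.e+00]
travel [-0.0001, 0.0051, 0.0002] dr [0.0472, -0.0001, 0.0006] n>= 0.3146454362147299
```

Call:
{"api": "play_rows", "payload": {
  "claw": [255,255,255],
  "travel": [
    [0,0.0024,0],
    [0,0.0049,0.0001],
    [0,0.0049,0.0001]
  ],
  "dr": [
    [0.022,0,0],
    [0.045,0,0],
    [0.045,0,0]
  ]
}}

```text
time: 19.8
eef_pos: [0.6161, -0.1067, 0.0657]
tcp_rot: [-0.538, -0.459, 0.538, -0.458]
contact_force: [-1.6, 0.2, -3.2]
opening: 0.145
```

```bash
python3 -c "
from h import *
chk();seat(1.365,.0658)"
```

```text
t 19.8 hyaw 1.4111 ring [ 0.5986 -0.2149  0.0656] Ftool(down,y,zin) [ 3.16 -1.63  0.06] Mtool [-0.028 -0.116 -0.183] x [-6.e-04  3.e-04 -1.e+00]
travel [-0.0001, 0.0049, 0.0002] dr [0.0461, -0.0002, 0.0006] n>= 0.3076660456429593
```

Call:
{"api": "play_rows", "payload": {
  "claw": [255,255,255],
  "travel": [
    [0,0.0024,0],
    [0,0.0049,0.0001],
    [0,0.0049,0.0001]
  ],
  "dr": [
    [0.022,0,0],
    [0.045,0,0],
    [0.045,0,0]
  ]
}}

```text
time: 20.1
eef_pos: [0.6211, -0.1077, 0.0657]
tcp_rot: [-0.549, -0.446, 0.549, -0.446]
contact_force: [-1.2, 0.4, -2.1]
opening: 0.139
```

```bash
python3 -c "
from h import *
chk();seat(1.32,.0658)"
```

```text
t 20.1 hyaw 1.3651 ring [ 0.5987 -0.215   0.0656] Ftool(down,y,zin) [ 2.12 -1.29 -0.16] Mtool [-0.026 -0.21  -0.222] x [-7.e-04  4.e-04 -1.e+00]
travel [-0.0001, 0.0047, 0.0002] dr [0.0451, -0.0003, 0.0008] n>= 0.3007352728984188
```

Call:
{"api": "play_rows", "payload": {
  "claw": [255,255,255],
  "travel": [
    [0,0.0024,0],
    [0,0.0049,0.0001],
    [0,0.0049,0.0001]
  ],
  "dr": [
    [0.022,0,0],
    [0.045,0,0],
    [0.045,0,0]
  ]
}}

```text
time: 20.4
eef_pos: [0.6261, -0.1089, 0.0656]
tcp_rot: [-0.559, -0.434, 0.559, -0.433]
contact_force: [-0.6, 0.5, -3.5]
opening: 0.14
```

```bash
python3 -c "
from h import *
chk();seat(1.275,.0658)"
```

```text
t 20.4 hyaw 1.3191 ring [ 0.5988 -0.215   0.0656] Ftool(down,y,zin) [ 3.53 -0.67 -0.34] Mtool [-0.015 -0.204 -0.243] x [-8.e-04  5.e-04 -1.e+00]
travel [-0.0002, 0.0046, 0.0002] dr [0.0441, -0.0003, 0.0009] n>= 0.29397350676866246
```

Call:
{"api": "play_rows", "payload": {
  "claw": [255,255,255],
  "travel": [
    [0,0.0024,0],
    [0,0.0049,0.0001],
    [0,0.0049,0.0001]
  ],
  "dr": [
    [0.022,0,0],
    [0.045,0,0],
    [0.045,0,0]
  ]
}}

```text
time: 20.7
eef_pos: [0.631, -0.1102, 0.0656]
tcp_rot: [-0.569, -0.421, 0.569, -0.42]
contact_force: [-1.8, -0.6, -3.2]
opening: 0.141
```

```bash
python3 -c "
from h import *
chk();seat(1.23,.0658)"
```

```text
t 20.7 hyaw 1.273 ring [ 0.5988 -0.215   0.0656] Ftool(down,y,zin) [ 3.23 -1.54  1.08] Mtool [-0.015 -0.185 -0.237] x [-8.e-04  7.e-04 -1.e+00]
travel [-0.0002, 0.0044, 0.0002] dr [0.043, -0.0004, 0.001] n>= 0.2870292836205961
```

Call:
{"api": "play_rows", "payload": {
  "claw": [255,255,255],
  "travel": [
    [0,0.002,0],
    [0,0.0043,0.0002],
    [0,0.0043,0.0002]
  ],
  "dr": [
    [0.02,0,0],
    [0.04,0,0.001],
    [0.04,0,0.001]
  ]
}}

```text
time: 21.0
eef_pos: [0.6352, -0.1116, 0.0656]
tcp_rot: [0.577, 0.409, -0.577, 0.408]
contact_force: [-1.0, 1.7, -2.8]
opening: 0.14
```

```bash
python3 -c "
from h import *
chk();seat(1.19,.0658)"
```

```text
t 21.0 hyaw 1.2321 ring [ 0.5988 -0.215   0.0655] Ftool(down,y,zin) [ 2.77 -1.47 -1.25] Mtool [ 0.005 -0.162 -0.218] x [ 1.e-04  7.e-04 -1.e+00]
travel [-0.0002, 0.0043, 0.0002] dr [0.0421, -0.0007, 0.0001] n>= 0.2805340500890951
```

Call:
{"api": "play_rows", "payload": {
  "claw": [255,255,255],
  "travel": [
    [0,0.002,0],
    [0,0.0043,0.0002],
    [0,0.0043,0.0002]
  ],
  "dr": [
    [0.02,0,0],
    [0.04,0,0],
    [0.04,0,0]
  ]
}}

```text
time: 21.3
eef_pos: [0.6395, -0.1132, 0.0657]
tcp_rot: [0.586, 0.397, -0.585, 0.396]
contact_force: [-2.0, 1.1, -3.0]
opening: 0.146
```

```bash
python3 -c "
from h import *
chk();seat(1.15,.0658)"
```

```text
t 21.3 hyaw 1.191 ring [ 0.5988 -0.215   0.0655] Ftool(down,y,zin) [ 3.04 -2.27 -0.3 ] Mtool [-0.048 -0.125 -0.205] x [ 3.0e-04  1.1e-03 -1.0e+00]
travel [-0.0001, 0.0042, 0.0002] dr [0.041, -0.0011, 0.0002] n>= 0.2736071455267316
```

Call:
{"api": "play_rows", "payload": {
  "claw": [255,255,255],
  "travel": [
    [0,0.002,0],
    [0,0.0043,0.0002],
    [0,0.0043,0.0002]
  ],
  "dr": [
    [0.02,0,0],
    [0.04,0,0],
    [0.04,0,0]
  ]
}}

```text
time: 21.6
eef_pos: [0.6437, -0.115, 0.0657]
tcp_rot: [0.594, 0.385, -0.593, 0.384]
contact_force: [-1.3, 0.6, -2.5]
opening: 0.139
```

```bash
python3 -c "
from h import *
chk();seat(1.11,.0658)"
```

```text
t 21.6 hyaw 1.1499 ring [ 0.5989 -0.2151  0.0655] Ftool(down,y,zin) [ 2.52 -1.48 -0.03] Mtool [ 0.015 -0.115 -0.254] x [ 5.0e-04  1.4e-03 -1.0e+00]
travel [-0.0001, 0.004, 0.0002] dr [0.0399, -0.0015, 0.0002] n>= 0.26622568555771137
```

Call:
{"api": "play_rows", "payload": {
  "claw": [255,255,255],
  "travel": [
    [0,0.002,0],
    [0,0.0043,0.0002],
    [0,0.0043,0.0002]
  ],
  "dr": [
    [0.02,0,0],
    [0.04,0,0],
    [0.04,0,0]
  ]
}}

```text
time: 21.9
eef_pos: [0.6475, -0.1169, 0.0656]
tcp_rot: [0.601, 0.373, -0.601, 0.372]
contact_force: [-1.9, 1.2, -1.0]
opening: 0.145
```

```bash
python3 -c "
from h import *
chk();seat(1.07,.0658)"
```

```text
t 21.9 hyaw 1.1092 ring [ 0.5987 -0.215   0.0654] Ftool(down,y,zin) [ 1.05 -2.22 -0.25] Mtool [-0.065 -0.101 -0.276] x [-0.      0.0018 -1.    ]
travel [-0.0002, 0.0041, 0.0002] dr [0.0392, -0.0016, 0.0009] n>= 0.26140080206348715
```

Call:
{"api": "play_rows", "payload": {
  "claw": [255,255,255],
  "travel": [
    [0,0.0016,0],
    [0,0.0032,0.0001],
    [0,0.0032,0.0001]
  ],
  "dr": [
    [0.015,0,0],
    [0.03,0,0],
    [0.03,0,0]
  ]
}}

```text
time: 22.2
eef_pos: [0.6502, -0.1182, 0.0655]
tcp_rot: [0.607, 0.364, -0.607, 0.362]
contact_force: [-2.3, 1.1, -1.9]
opening: 0.138
```

```bash
python3 -c "
from h import *
chk();seat(1.05,.0658)"
```

```text
t 22.2 hyaw 1.079 ring [ 0.5985 -0.2148  0.0653] Ftool(down,y,zin) [ 1.87 -2.58  0.11] Mtool [-0.153 -0.12  -0.493] x [-8.0e-04  2.2e-03 -1.0e+00]
travel [-0.0003, 0.0033, 0.0002] dr [0.029, -0.0015, 0.0017] n>= 0.19376699391474322
```

Call:
{"api": "play_rows", "payload": {
  "claw": [255,255,255],
  "travel": [
    [0,0.0012,0],
    [0,0.0024,0.0001],
    [0,0.0024,0.0001]
  ],
  "dr": [
    [0.01,0,0],
    [0.02,0,0],
    [0.02,0,0]
  ]
}}

```text
time: 22.5
eef_pos: [0.6521, -0.1192, 0.0654]
tcp_rot: [-0.61, -0.358, 0.61, -0.356]
contact_force: [-3.1, 2.3, -2.4]
opening: 0.138
```

```bash
python3 -c "
from h import *
chk()
for n in('scene','top','scene'): c=cam(n);chk()
seat(1.03,.0658)"
```

```text
t 22.5 hyaw 1.0588 ring [ 0.5984 -0.2148  0.0652] Ftool(down,y,zin) [ 2.37 -3.83 -0.47] Mtool [-0.237 -0.086 -0.513] x [-0.0017  0.0027 -1.    ]
t 22.55 hyaw 1.059 ring [ 0.5984 -0.2148  0.0652] Ftool(down,y,zin) [ 0.65 -4.59 -0.63] Mtool [-0.25  -0.115 -0.599] x [-0.0016  0.0027 -1.    ]
t 22.6 hyaw 1.059 ring [ 0.5984 -0.2147  0.0652] Ftool(down,y,zin) [ 1.79 -4.02 -1.13] Mtool [-0.262 -0.146 -0.603] x [-0.0014  0.0026 -1.    ]
t 22.65 hyaw 1.059 ring [ 0.5984 -0.2148  0.0652] Ftool(down,y,zin) [ 2.51 -3.91 -0.68] Mtool [-0.25  -0.084 -0.616] x [-0.0014  0.0026 -1.    ]
travel [-0.0004, 0.0034, 0.0002] dr [0.029, -0.0016, 0.0026] n>= 0.1945365693599912
```

Torque about the bolt is about 4.1 N × 0.11 m + 0.25 N m ≈ 0.7 N m, so it has pulled up. I add a slight nudge for margin, well below 1.5 N m.

Call:
{"api": "play_rows", "payload": {
  "claw": [255,255,255],
  "travel": [
    [0,0.001,0],
    [0,0.0017,0],
    [0,0.0017,0]
  ],
  "dr": [
    [0.006,0,0],
    [0.012,0,0],
    [0.012,0,0]
  ]
}}

```text
time: 22.95
eef_pos: [0.6533, -0.1199, 0.0653]
tcp_rot: [-0.612, -0.355, 0.613, -0.352]
contact_force: [-3.9, 3.1, -1.0]
opening: 0.144
```

```bash
python3 -c "
from h import *
chk()
for n in('scene','scene','top'): c=cam(n);chk()
d=load('scene')
u,v=map(int,proj(d,[.5978,-.2153,.09]));crop(d['img'],u-60,v-70,u+60,v+50,5,'st9')
a=cv2.imread('pics/st3.png');b=cv2.imread('pics/st9.png')
# mark centroid (bright pixels lower-left of ring)
for n,i in(('st1',cv2.imread('pics/st1.png')),('st2',cv2.imread('pics/st2.png')),('st3',a),('st4',cv2.imread('pics/st4.png')),('st9',b)):
    g=i[405:465,175:240].min(-1).astype(float);g=np.clip(g-130,0,None);y,x=np.mgrid[:g.shape[0],:g.shape[1]];print(n,(x*g).sum()/g.sum(),(y*g).sum()/g.sum(),g.sum())
cv2.imwrite('pics/cmp9.png',np.hstack([a[160:],b[160:]])[:,::1])
"
```

```text
t 22.95 hyaw 1.0467 ring [ 0.5985 -0.2148  0.0651] Ftool(down,y,zin) [ 1.03 -4.91 -0.77] Mtool [-0.219 -0.143 -0.788] x [-0.0023  0.0031 -1.    ]
t 23.0 hyaw 1.0468 ring [ 0.5985 -0.2148  0.0651] Ftool(down,y,zin) [ 1.36 -5.37 -0.7 ] Mtool [-0.262 -0.206 -0.746] x [-0.0023  0.003  -1.    ]
t 23.05 hyaw 1.0469 ring [ 0.5984 -0.2147  0.0651] Ftool(down,y,zin) [ 0.88 -5.54 -1.7 ] Mtool [-0.2   -0.153 -0.756] x [-0.0023  0.003  -1.    ]
t 23.1 hyaw 1.0469 ring [ 0.5985 -0.2148  0.0651] Ftool(down,y,zin) [ 0.96 -5.03 -1.9 ] Mtool [-0.133 -0.19  -0.745] x [-0.0023  0.0031 -1.    ]
st1 34.272396694214876 28.007933884297522 60500.0
st2 34.385203173061356 27.748372996600292 61770.0
st3 34.56419679905157 28.987551867219917 59045.0
st4 34.48411298168087 29.122083532573747 60647.0
st9 31.82889573042831 24.55399553420394 59116.0
```

View pics/st9.png

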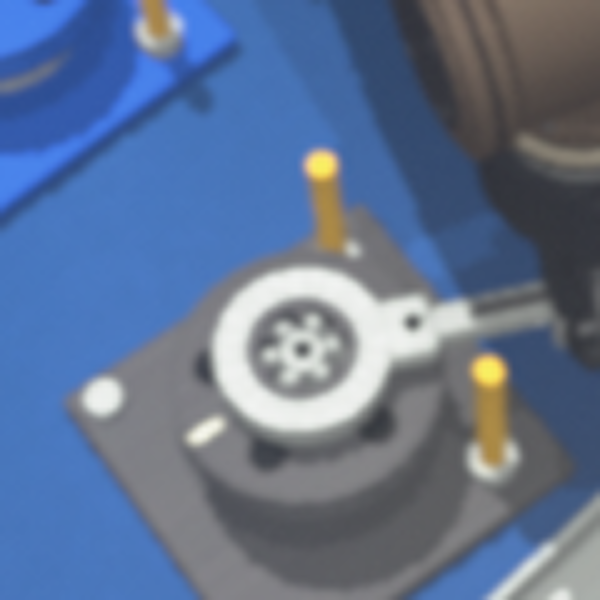

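The pulley mark shows about 0.042 rad of clockwise twist, right at the firm mark, while the force says about 0.05. One more small nudge will put it clearly above firm.

Call:
{"api": "play_rows", "payload": {
  "claw": [255,255,255,255],
  "travel": [
    [0,0.001,0],
    [0,0.0017,0],
    [0,0.0017,0],
    [0,0.0017,0]
  ],
  "dr": [
    [0.007,0,0],
    [0.014,0,0],
    [0.014,0,0],
    [0.014,0,0]
  ]
}}

```text
time: 23.5
eef_pos: [0.6544, -0.1205, 0.0652]
tcp_rot: [-0.614, -0.351, 0.615, -0.348]
contact_force: [-3.9, 3.1, -1.5]
opening: 0.143
```

```bash
python3 -c "
from h import *
chk()
for n in('scene','scene','top'): c=cam(n);chk()
d=load('scene')
u,v=map(int,proj(d,[.5978,-.2153,.09]));crop(d['img'],u-60,v-70,u+60,v+50,5,'st10')
for n in('st3','st4','st9','st10'):
    i=cv2.imread(f'pics/{n}.png')
    g=i[405:465,175:240].min(-1).astype(float);g=np.clip(g-130,0,None);y,x=np.mgrid[:g.shape[0],:g.shape[1]];print(n,(x*g).sum()/g.sum(),(y*g).sum()/g.sum())
seat(1.15,.0658)
"
```

```text
t 23.5 hyaw 1.0333 ring [ 0.5983 -0.2147  0.065 ] Ftool(down,y,zin) [ 1.5  -4.96 -0.68] Mtool [-0.288 -0.125 -0.808] x [-0.0033  0.0033 -1.    ]
t 23.55 hyaw 1.0333 ring [ 0.5983 -0.2147  0.065 ] Ftool(down,y,zin) [ 0.82 -5.28 -0.32] Mtool [-0.272 -0.175 -0.791] x [-0.0033  0.0033 -1.    ]
t 23.6 hyaw 1.0333 ring [ 0.5983 -0.2147  0.065 ] Ftool(down,y,zin) [ 0.83 -5.11  0.37] Mtool [-0.29  -0.188 -0.787] x [-0.0032  0.0033 -1.    ]
t 23.65 hyaw 1.0333 ring [ 0.5983 -0.2147  0.065 ] Ftool(down,y,zin) [ 1.14 -5.71 -0.63] Mtool [-0.279 -0.154 -0.776] x [-0.0033  0.0033 -1.    ]
st3 34.56419679905157 28.987551867219917
st4 34.48411298168087 29.122083532573747
st9 31.82889573042831 24.55399553420394
st10 31.277066994550047 24.01430612787452
travel [-0.0006, -0.0124, 0.0009] dr [-0.1167, -0.0014, 0.0045] n>= 0.7784978521517043
```

Call:
{"api": "play_rows", "payload": {
  "claw": [255,255,255,255,255],
  "travel": [
    [-0.0002,-0.004,0.0002],
    [-0.0004,-0.0085,0.0005],
    [-0.0006,-0.013,0.0009],
    [-0.0006,-0.0145,0.0012],
    [-0.0006,-0.0145,0.0012]
  ],
  "dr": [
    [-0.04,0,0.001],
    [-0.08,0,0.003],
    [-0.12,-0.001,0.0045],
    [-0.137,-0.001,0.0045],
    [-0.137,-0.001,0.0045]
  ]
}}

```text
time: 24.15
eef_pos: [0.6421, -0.1144, 0.0661]
tcp_rot: [0.591, 0.39, -0.589, 0.391]
contact_force: [-0.4, 1.3, -3.3]
opening: 0.138
```

```bash
python3 -c "
from h import *
chk();seat(1.17,.12)"
```

```text
t 24.15 hyaw 1.1688 ring [ 0.5992 -0.2153  0.0659] Ftool(down,y,zin) [ 3.27 -0.86 -1.  ] Mtool [ 0.037  0.053 -0.125] x [ 2.6e-03  2.0e-04 -1.0e+00]
travel [-0.0539, -0.0008, -0.0001] dr [-0.0012, -0.0012, -0.0023] n>= 1.0790113164598503
```

Torque is released. Lifting straight up in small steps.

Call:
{"api": "play_rows", "payload": {
  "claw": [255,255,255,255,255,255,255,255,255],
  "travel": [
    [-0.003,-0.0008,0],
    [-0.006,-0.0008,0],
    [-0.009,-0.0008,0],
    [-0.013,-0.0008,0],
    [-0.018,-0.0008,0],
    [-0.03,-0.0008,0],
    [-0.05,-0.0008,0],
    [-0.07,-0.0008,0],
    [-0.07,-0.0008,0]
  ],
  "dr": [
    [0,0,-0.002],
    [0,0,-0.002],
    [0,0,-0.002],
    [0,0,-0.002],
    [0,0,-0.002],
    [0,0,-0.002],
    [0,0,-0.002],
    [0,0,-0.002],
    [0,0,-0.002]
  ]
}}

```text
time: 25.05
eef_pos: [0.6439, -0.115, 0.1413]
tcp_rot: [0.592, 0.388, -0.587, 0.393]
contact_force: [1.0, -1.2, -3.8]
opening: 0.141
```

```bash
python3 -c "
from h import *
chk();tyaw()
d=cam('scene','s3');c=cam('top')
u,v=map(int,proj(d,[.5978,-.2153,.12]));crop(d['img'],u-60,v-70,u+60,v+50,5,'up')
ringfit(c,np.array([.599,-.2153]),.163,.02);ringfit(d,np.array([.599,-.2153]),.163,.02)
go([.4682,.1873,.157],-1.4505)
"
```

```text
t 25.05 hyaw 1.169 ring [ 0.6011 -0.2159  0.1411] Ftool(down,y,zin) [3.84 1.39 0.75] Mtool [-0.023  0.113  0.063] x [ 0.0094 -0.0022 -1.    ]
pos [ 0.6439 -0.115   0.1413] zyaw -1.9726340835080947 down err [ 0.0094 -0.0022 -1.    ] F [ 1.02 -1.24 -3.82] M [ 0.079 -0.102  0.024] op 0.14149280128111452 t 25.05
n 434 tilt(dz/dx,dz/dy) [ 0.001 -0.003] zc 0.1653 px (407.1363525390625, 193.31817626953125, 17.5015869140625) centre [ 0.6    -0.2135  0.1653]
n 725 tilt(dz/dx,dz/dy) [ 0.007 -0.002] zc 0.169 px (286.6185607910156, 306.69073486328125, 21.78427505493164) centre [ 0.6054 -0.2127  0.169 ]
travel [-0.0203, -0.2774, -0.2097] dr [-0.5222, -0.0007, -0.0025] n>= 6.967579181995654
```

View pics/up.png

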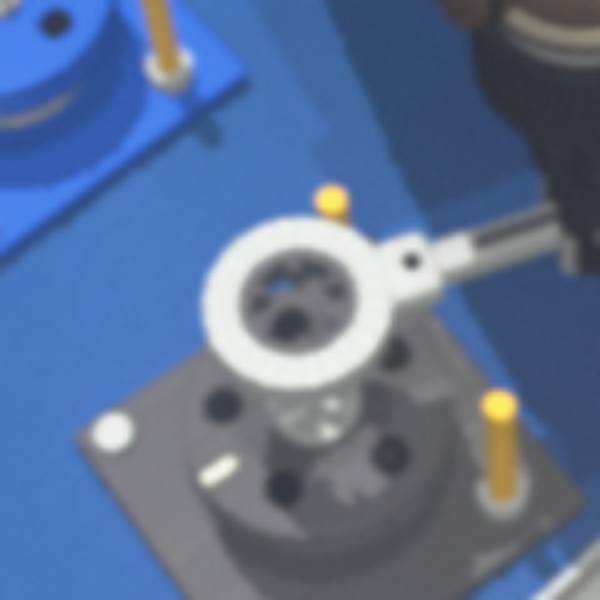

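Call:
{"api": "play_rows", "payload": {
  "claw": [255,255,255,255,255,255,255,255,255,255,255,255],
  "travel": [
    [-0.02,0,0],
    [-0.02,-0.03,-0.022],
    [-0.02,-0.065,-0.05],
    [-0.02,-0.1,-0.076],
    [-0.02,-0.135,-0.102],
    [-0.02,-0.17,-0.128],
    [-0.02,-0.205,-0.155],
    [-0.02,-0.24,-0.181],
    [-0.02,-0.265,-0.2],
    [-0.02,-0.2775,-0.2097],
    [-0.02,-0.2775,-0.2097],
    [-0.02,-0.2775,-0.2097]
  ],
  "dr": [
    [0,0,0],
    [-0.06,0,0],
    [-0.12,0,0],
    [-0.18,0,-0.002],
    [-0.24,0,-0.002],
    [-0.3,0,-0.002],
    [-0.36,0,-0.002],
    [-0.42,0,-0.002],
    [-0.48,0,-0.002],
    [-0.522,0,-0.002],
    [-0.522,0,-0.002],
    [-0.522,0,-0.002]
  ]
}}

```text
time: 26.35
eef_pos: [0.4675, 0.1871, 0.1557]
tcp_rot: [0.469, 0.529, -0.469, 0.529]
contact_force: [-0.4, -1.0, -4.9]
opening: 0.145
```

```bash
python3 -c "
from h import *
tyaw();d=cam('scene');c=cam('top')
ringfit(c,np.array([.4813,.0785]),.184,.02);ringfit(d,np.array([.4813,.0785]),.184,.02)
tyaw();go([.4682,.1873,.045],-1.4505);go([.4682,.1873,.0285],-1.4505)
"
```

```text
pos [0.4675 0.1871 0.1557] zyaw -1.4505156958124292 down err [-8.e-04 -2.e-04 -1.e+00] F [-0.41 -1.02 -4.91] M [ 0.059  0.015 -0.031] op 0.14477670443476584 t 26.35
n 505 tilt(dz/dx,dz/dy) [-0.006  0.014] zc 0.1827 px (265.5, 252.625, 19.567689895629883) centre [0.479  0.083  0.1827]
n 438 tilt(dz/dx,dz/dy) [-0.006  0.01 ] zc 0.1835 px (351.0, 177.0, 17.46434783935547) centre [0.4766 0.0835 0.1835]
pos [0.4683 0.1865 0.1562] zyaw -1.4520548447691972 down err [-0.  0. -1.] F [ 0.31  0.75 -5.39] M [0.082 0.05  0.023] op 0.14085306704552875 t 26.45
travel [0.1112, -0.0, -0.0008] dr [-0.0016, -0.0, 0.0] n>= 2.223812997213876
travel [0.1277, -0.0, -0.0008] dr [-0.0016, -0.0, 0.0] n>= 2.553805626524123
```

Call:
{"api": "play_rows", "payload": {
  "claw": [255,255,255,255,255,255,255,255,255],
  "travel": [
    [0.025,0,-0.0008],
    [0.055,0,-0.0008],
    [0.085,0,-0.0008],
    [0.105,0,-0.0008],
    [0.115,0,-0.0008],
    [0.12,0,-0.0008],
    [0.124,0,-0.0008],
    [0.127,0,-0.0008],
    [0.127,0,-0.0008]
  ],
  "dr": [
    [0,0,0],
    [0,0,0],
    [0,0,0],
    [0,0,0],
    [0,0,0],
    [0,0,0],
    [0,0,0],
    [0,0,0],
    [0,0,0]
  ]
}}

```text
time: 27.35
eef_pos: [0.4688, 0.1873, 0.0298]
tcp_rot: [0.47, 0.529, -0.469, 0.529]
contact_force: [0.3, 0.1, -4.9]
opening: 0.143
```

```bash
python3 -c "
from h import *
tyaw();d=cam('scene');c=cam('top');ringfit(c,np.array([.4813,.0785]),.056,.012);ringfit(d,np.array([.4813,.0785]),.056,.012)"
```

```text
pos [0.4688 0.1873 0.0298] zyaw -1.4521729527921092 down err [ 1.1e-03  2.0e-04 -1.0e+00] F [ 0.29  0.12 -4.87] M [0.071 0.047 0.022] op 0.1433378081851612 t 27.35
n 371 tilt(dz/dx,dz/dy) [0.008 0.01 ] zc 0.0564 px (272.5732727050781, 254.91810607910156, 19.59489631652832) centre [0.4805 0.0789 0.0564]
n 387 tilt(dz/dx,dz/dy) [-0.004 -0.   ] zc 0.0576 px (347.1604919433594, 212.9197540283203, 18.20591926574707) centre [0.4733 0.0797 0.0576]
```

Call:
{"api": "play_rows", "payload": {
  "claw": [255,255,255,255],
  "travel": [
    [0.0007,0,0],
    [0.0013,0,0],
    [0.0018,0,0],
    [0.0018,0,0]
  ],
  "dr": [
    [0,0,0],
    [0,0,0],
    [0,0,0],
    [0,0,0]
  ]
}}

```text
time: 27.85
eef_pos: [0.4691, 0.1876, 0.0287]
tcp_rot: [0.47, 0.528, -0.469, 0.529]
contact_force: [-1.6, -0.5, -0.9]
opening: 0.14
```

```bash
python3 -c "from h import *;tyaw()"
```

```text
pos [0.4691 0.1876 0.0287] zyaw -1.4517209551847294 down err [ 1.9e-03  3.0e-04 -1.0e+00] F [-1.58 -0.51 -0.89] M [0.024 0.16  0.021] op 0.13960496507603895 t 27.85
```

Call:
{"api": "play_rows", "payload": {
  "claw": [215,200,170,130,90,50,0,0,0,0],
  "travel": [
    [0,0,0],
    [0,0,0],
    [0,0,0],
    [0,0,0],
    [0,0,0],
    [0,0,0],
    [0,0,0],
    [0,0,0],
    [0,0,0],
    [0,0,0]
  ],
  "dr": [
    [0,0,0],
    [0,0,0],
    [0,0,0],
    [0,0,0],
    [0,0,0],
    [0,0,0],
    [0,0,0],
    [0,0,0],
    [0,0,0],
    [0,0,0]
  ]
}}

```text
time: 28.85
eef_pos: [0.4691, 0.1876, 0.0286]
tcp_rot: [0.47, 0.528, -0.469, 0.529]
contact_force: [-0.2, 0.3, -0.5]
opening: 0.998
```

```bash
python3 -c "from h import *;tyaw();cam('wrist','wo')"
```

```text
pos [0.4691 0.1876 0.0286] zyaw -1.4517948006311565 down err [ 1.8e-03  3.0e-04 -1.0e+00] F [-0.17  0.25 -0.51] M [0.016 0.06  0.02 ] op 0.997731374465338 t 28.85
```

View pics/wo.png

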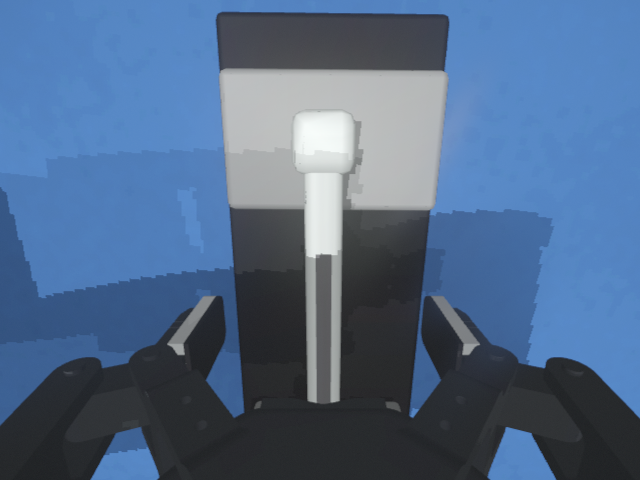

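The fingers are open and the handle lies on the handle block as before, centred at column 323. Retreating upwards, then back to look at the wrench and the rest.

Call:
{"api": "play_rows", "payload": {
  "claw": [0,0,0,0,0,0,0,0,0,0,0],
  "travel": [
    [-0.02,0,0],
    [-0.05,0,0],
    [-0.09,0,0],
    [-0.13,0,0],
    [-0.17,0,0],
    [-0.2,0,-0.03],
    [-0.2,0,-0.07],
    [-0.2,0,-0.11],
    [-0.2,0,-0.15],
    [-0.2,0,-0.15],
    [-0.2,0,-0.15]
  ],
  "dr": [
    [0,0,0],
    [0,0,0],
    [0,0,0],
    [0,0,0],
    [0,0,0],
    [0,0,0],
    [0,0,0],
    [0,0,0],
    [0,0,0],
    [0,0,0],
    [0,0,0]
  ]
}}

```text
time: 30.0
eef_pos: [0.4504, 0.337, 0.2283]
tcp_rot: [0.469, 0.529, -0.469, 0.53]
contact_force: [0.2, -0.3, -0.4]
opening: 1.0
```

```bash
python3 -c "
from h import *
tyaw();c=cam('top','top9');d=cam('scene','scene9')
ringfit(d,np.array([.4813,.0785]),.056,.012)
i=d['img'];u,v=map(int,proj(d,[.5978,-.2153,.09]));crop(i,u-60,v-70,u+60,v+50,5,'fin')
"
```

```text
pos [0.4504 0.337  0.2283] zyaw -1.4497889290800792 down err [ 1.2e-03 -5.0e-04 -1.0e+00] F [ 0.17 -0.27 -0.41] M [-0.01  -0.014 -0.013] op 1.000210754440506 t 30.0
n 400 tilt(dz/dx,dz/dy) [0.004 0.007] zc 0.0569 px (348.5810852050781, 216.229736328125, 18.503896713256836) centre [0.4821 0.0756 0.0569]
```

View pics/scene9.png

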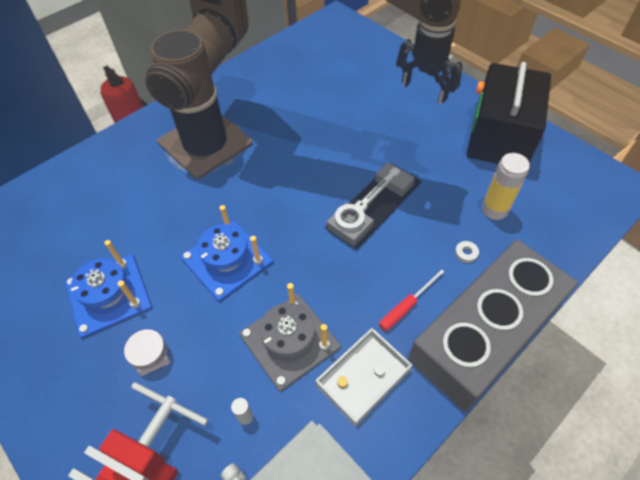

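View pics/top9.png

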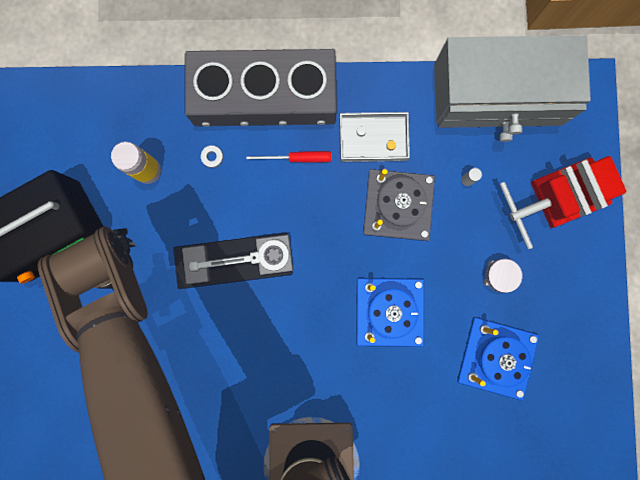

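View pics/fin.png

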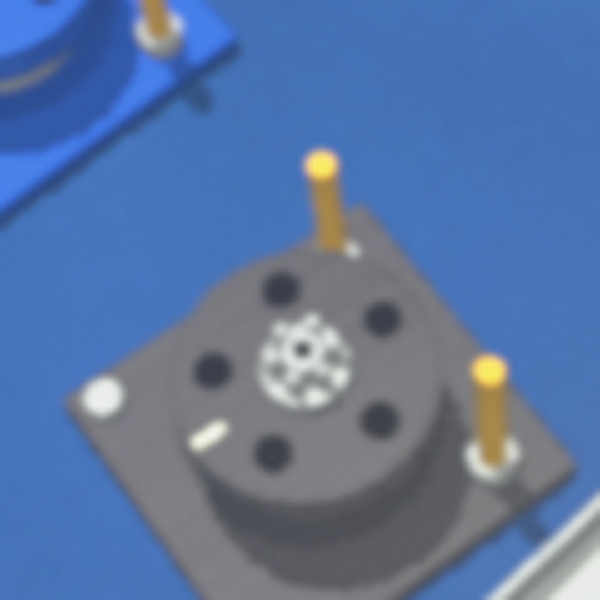

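The wrench is back on its rest at the same pixels as at the start, ring at (272,256) in the top picture. The bystanders have not moved and the pulley mark is back near zero. Handing in.

```bash
python3 -c "
from h import *
print(ctrl.sign_off())"
```

```text
the job is handed in; nothing more can be done
None
```

The bolt is tightened to firm, and I handed the job in after about 30 s of the 72 s allowed. The wrench is back on its rest.

- **Seating:** I set the wrench on the dark fixture's bolt with the lobes matched from the camera images. It dropped straight onto the flange, with the ring's top at 93–94 mm against 94 mm expected.
- **Tightening:** It took three clockwise strokes, about 2.2 rad of bolt turn in all. I stopped at about 5.3 N sideways at the grip plus 0.28 N m of wrist moment, which is about 0.86 N m. That is above firm (0.6 N m) and below over-tight (1.5 N m).
- **Putting back:** I released the load, lifted the wrench off and laid it on its rest within about 3 mm of where it was. The final pictures show the bystanders and the blue look-alikes unmoved, and the gripper was open and clear of everything.

**Where the checks differed:** the pulley mark read about 0.04–0.05 rad of twist, while the forces gave 0.057 rad. The mark moved only about one pixel, so I relied on the forces. I judged the bolt home from the sharp rise in torque, not from a direct reading of its angle.

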